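Shut down and strip a buffet sauce warmer

TASK

The party is over: shut down the round sauce warmer on the kitchen counter and take it apart from the top down. First slide its red heat control all the way to off; then lift off the clear lid and lay it knob-up on the grey wash-up mat, stand every sauce bottle you find inside upright on the round cork board, and only when they are all out lift the bottle carrier and after it the trivet from the bottom of the well onto the mat too, upright and each lying flat with its centre well inside the mat's edge. Leave the party things round about where they stand.

Things in the scene. Friction and masses are not known exactly. Their poses are not given: they have to be found in the camera images.
- warmer: round steel sauce warmer, fixed to the counter, 190 mm across, 85 mm high, stands left or right of the mat. Origin: centre of its underside, z up. Open round well in the middle, 152 mm across, floor 30 mm up, rim 19 mm wide at 85 mm. A black control ledge, 60 mm high, 150 mm along y, sticks out on its -x side to x = -175 mm; the heat slide runs there along the warmer's y axis, at x = -145 mm. A small black carrying lip on its +x side, to x = 110 mm.
- heat (a joint): position of the red heat slide in m along the warmer's +y axis: 0 = off, the end stop at the warmer's -y end, next to the small white ring mark; 0.09 = full heat, by the widest red bar. Moves against about 1.5 N of friction and stays where it is left.
- heat_top (a point): centre of the top of the red heat slide's cap. The cap is 26 mm (warmer x) by 16 mm (warmer y, the way it slides) by 30 mm high; its foot is 2 mm above the ledge's flat top.
- lid: clear round deep lid, 0.28 kg, 176 mm across, body 75 mm high, open below; on top a black knob on the axis, 28 mm in diameter, from 85 to 109 mm above the origin, on a thin stem from 75 mm. Origin: centre of the lower rim, z up. It rests loosely on the warmer's rim over everything inside.
- carrier: steel bottle carrier, 0.25 kg, 140 mm across, on the trivet. Origin: centre of its underside, z up. Floor 5 mm thick, 32 mm hole in the middle, fence 24 mm high; four 50 mm pockets centred at x = +-27, y = +-32 mm. Arched handle in its x-z plane: posts at x = +-65 mm, black grip bar along its x axis, 10 mm wide (y), 77 to 91 mm above the origin; it is nearly as high as the bottle caps and between their rows.
- trivet: round aluminium trivet lying at the bottom of the well under the carrier, 0.20 kg, 132 mm across, 7 mm thick. Origin: centre of its underside, z up. Black lifting knob on its axis, 20 mm in diameter, from 30 to 55 mm above the origin, on a thin stem; it stands up through the hole in the carrier's floor.
- bottle_a: sauce bottle with a yellow cap, about 0.16 kg, sealed; body 44 mm across and 50 mm high, sloping shoulder to 64 mm, cap 24 mm in diameter from 64 to 94 mm above the origin. Origin: centre of its underside, z up. Starts in one pocket of the carrier; None if it is not there in this run (two to four of the four are).
- bottle_b: sauce bottle with a red cap, about 0.16 kg, sealed; body 44 mm across and 50 mm high, sloping shoulder to 64 mm, cap 24 mm in diameter from 64 to 94 mm above the origin. Origin: centre of its underside, z up. Starts in one pocket of the carrier; None if it is not there in this run (two to four of the four are).
- bottle_c: sauce bottle with a green cap, about 0.16 kg, sealed; body 44 mm across and 50 mm high, sloping shoulder to 64 mm, cap 24 mm in diameter from 64 to 94 mm above the origin. Origin: centre of its underside, z up. Starts in one pocket of the carrier; None if it is not there in this run (two to four of the four are).
- bottle_d: sauce bottle with a white cap, about 0.16 kg, sealed; body 44 mm across and 50 mm high, sloping shoulder to 64 mm, cap 24 mm in diameter from 64 to 94 mm above the origin. Origin: centre of its underside, z up. Starts in one pocket of the carrier; None if it is not there in this run (two to four of the four are).
- mat: flat light-grey ribbed wash-up mat, 340 mm along its x by 300 mm along its y, 4 mm thick, fixed to the counter. Origin: centre of its underside.
- board: round cork cooling board with a dark edge, 240 mm across, 5 mm thick, fixed to the counter, on the other side of the mat from the warmer. Origin: centre of its underside.
- flute: clear plastic champagne flute, 64 mm foot, 185 mm high, tips easily; leave alone. Origin under its foot.
- salt: salt shaker, 38 mm across, 70 mm high; leave alone. Origin under its centre.
- pepper: pepper shaker, dark, 38 mm across, 70 mm high; leave alone. Origin under its centre.
- cups: nested purple cups, 92 mm across, about 138 mm high; leave alone. Origin under its centre.
- mill: dark wooden pepper mill, 60 mm across, 150 mm high; leave alone. Origin under its centre.
Mind the look-alikes: they are no part of the job. Of the things that look like the lid, the smaller one is meant.

How it is judged:
By the outcome, as a careful person would: the job done as asked, in the order asked, and still so for the second after the job is handed in, with the robot touching nothing.
Of bottle_a, bottle_b, bottle_c, bottle_d only 2 to 4 are there at a start; the rules pass over those that are not, and their reading is None.
At some moment in a run one of lid, carrier, trivet may be knocked a few centimetres aside while the robot is not near it.
It also fails if it takes over 210 s, if anything falls off the work surface, if the arm or the gripper's body presses on something with over 40 N, if the wrist force passes 120 N, or if a joint passes its speed limit or range.

ROBOT

A 6-joint arm with a two-finger parallel gripper is mounted at the origin on the work surface. World frame = base frame: x ahead of the robot, y to its left, z up, the work surface at z = 0. Lengths are in m, angles in rad, forces in N, time in s.
With the tool pointing down it reaches from about 0.425 to 0.95 m from the base axis. Payload 14.7 kg.
Tool frame: the origin (TCP) lies where the fingers leave the gripper's body, on its centre line; the fingertips stand 73 mm ahead of it and the grasp point (between the pads) lies 54 mm ahead of it; z points along the fingers, y is the direction in which the jaws open and shut (so a half turn about z gives the same grasp; the last joint's range is limited). The gripper opens to 85 mm and grips with 20 to 120 N. Pads are 22 mm wide; open, the fingers measure 114 mm over their backs; the gripper's body (76 mm by 85 mm) begins 54 mm behind the grasp point. The pads swing forward as they close: fully open they stand 13 mm farther back than shut.
Start: joints at [-1.211, 0.48, 1.596, -0, 1.065, -0.047], TCP at [0.257, -0.597, 0.304] pointing down, gripper open.
Joint ranges: [-2.75, 2.75], [-0.82, 2.05], [0.23, 2.67], [-1.56, 4.7], [0.09, 2.69], [-2.92, 2.92]. Speed limits (rad/s): [1.89, 1.89, 2.39, 3.01, 3.01, 3.01].

INTERFACE

Orientations are given as a unit quaternion [w, x, y, z].
In Python, from workcell import bot gives the robot as it stands.
- The arm moves only by the tool arm_command, never from a script. Its argument "commands" is a list of rows, each an object of numbers: "wx", "wy", "wz": the turn, a rotation vector about the tool's x, y, z in degrees; "tx", "ty", "tz": the shift along the tool's x, y, z in mm; "hand": the gripper's target within -1 to 1 (fully open at 1, half-way at 0, shut at -1). In form: [{"wx": .., "wy": .., "wz": .., "tx": .., "ty": .., "tz": .., "hand": ..}, ...]. A call has 1 to 12 rows; each row shifts and turns the commanded pose from where the row before left it, along the tool's axes as they then stand; what a row does not reach is not made up. A row lasts 1/8 s, in which the tool goes at most 62.5 mm and 10.7 degrees, less where a joint would pass 70% of its speed; a pose out of reach is approached as far as the arm can. A call is refused whole if a number of a shift passes 62.5 or a number of a turn 10.7, either way. A call with a gripper value outside its range is refused whole. The fingers move at their own pace and stop on an object; the grip force is fixed at half the most. Time passes only in rows, so rows that do not move let the fingers close. It gives the time, the measured TCP pose, the force and the opening at its end, in the units of the state.
- bot.state(): the state, without advancing time (a new reading comes with each control period).
- bot.capture(name): name is "side" or "top" or "wrist"; returns the picture (400x640x3 uint8, blue, green, red); there is no depth.
- bot.get_calibration(name): a dict with "fx", "fy", "cx", "cy" (pixels), "view" (4x4, takes a point from world to camera coordinates). Camera axes: x right, y down, z forward; pixel columns grow to the right and rows downward; lengths in m; the calibration is good to about 2 mm. A picture is of the moment at which its call begins: read the wrist's pose just before it. get_calibration takes no time and is no camera call; for the wrist camera it gives the pose at the moment of the call.
- bot.job_done(): hands the job in, once; it reports no verdict.
The state is a dict: "time_s": time; "joint_positions": joint angles; "qvel": joint speeds; "tau": joint torques, N m; "ee_pos": TCP position; "eef_rot": TCP orientation; "wrist_force": force on the tool from outside, world axes, zero at the start; "ft_torque": the same for the moment, N m; "opening": finger opening in m.
Only numpy, scipy, OpenCV 4.12 (cv2) and the standard library are available. Lean on these libraries where they do the work, as an engineer would, in place of code of your own. Each camera call takes 0.05 s, during which the arm holds its last target. There are 200 camera calls.

## Working session

There is one attempt and no reset: what is moved stays moved. The work goes in short steps, Python scripts to look and compute and a tool call to move; the robot and the scene stay as the last step left them, time stands still between calls to the robot, and variables do not carry over. Pictures are saved under pics/ and viewed, about 12 in all and at most 16, crops included, and the job is handed in when it is done.

Besides the shell and the picture viewer there is one more tool, called after "Request:" as a command line: name --argument value ..., lists and objects as JSON in quotes. arm_command: Moves the arm, as the interface text tells. Its arguments: {"type":"object","properties":{"commands":{"type":"array","items":{"type":"object","properties":{"wx":{"type":"number"},"wy":{"type":"number"},"wz":{"type":"number"},"tx":{"type":"number"},"ty":{"type":"number"},"tz":{"type":"number"},"hand":{"type":"number"}}}}},"required":["commands"]}

```bash
ls && mkdir -p pics && python3 - <<'E'
from workcell import bot
import cv2
for n in ("top","side"):
    cv2.imwrite(f"pics/{n}0.png",bot.capture(n))
    c=bot.get_calibration(n);print(n,c)
print(bot.state())
E
```

```text
pics
top {'fx': 470.0507326909268, 'fy': 470.0507326909268, 'cx': 313.0343427453153, 'cy': 196.4241310794957, 'view': array([[-1.61269557e-03, -9.99914106e-01,  1.30069166e-02,
        -1.72945724e-03],
       [-9.91772420e-01, -6.56399163e-05, -1.28013527e-01,
         5.67637799e-01],
       [ 1.28003385e-01, -1.31063479e-02, -9.91687127e-01,
         1.80258566e+00],
       [ 0.00000000e+00,  0.00000000e+00,  0.00000000e+00,
         1.00000000e+00]])}
side {'fx': 467.3620071182591, 'fy': 467.3620071182591, 'cx': 314.3633245303261, 'cy': 208.20047804488465, 'view': array([[-0.70232633,  0.71169081,  0.01529469,  0.39271907],
       [ 0.52209232,  0.52959007, -0.66854616, -0.22828445],
       [-0.48389807, -0.46155233, -0.74351335,  1.83853341],
       [ 0.        ,  0.        ,  0.        ,  1.        ]])}
{'time_s': 0.1, 'joint_positions': array([-1.21061733e+00,  4.80820844e-01,  1.59681043e+00, -3.72108376e-07,
        1.06511896e+00, -4.65970789e-02]), 'qvel': array([-0.00018078, -0.00045016, -0.00102343,  0.00103813,  0.00069863,
        0.00210558]), 'tau': array([ 1.09824192e-03, -9.52256083e+01, -4.31043398e+01, -1.07564190e-04,
        5.31814250e-03, -7.06183391e-05]), 'ee_pos': array([ 0.257089  , -0.59667352,  0.30330312]), 'eef_rot': array([-5.71666710e-04,  9.79387673e-01,  2.01988741e-01, -9.05386919e-05]), 'wrist_force': array([-0.37565329,  0.32087013, -0.35091541]), 'ft_torque': array([-0.06985046, -0.012913  ,  0.01259433]), 'opening': 0.08552461583723538}
```

View pics/top0.png

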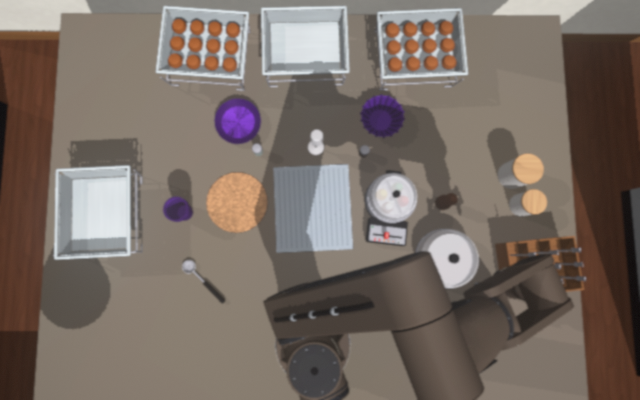

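View pics/side0.png

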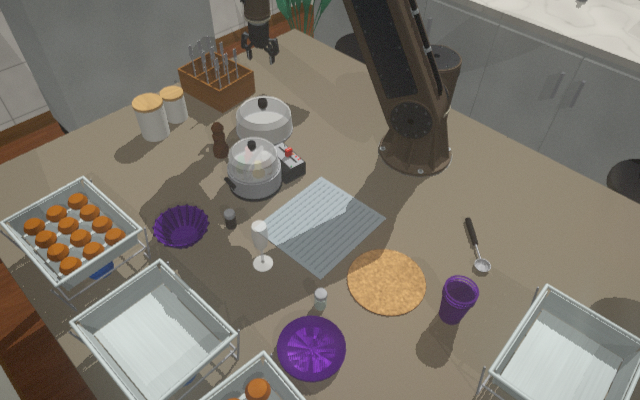

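The top view shows the warmer at about (392,197) with its control ledge at (388,233) and red cap at about (387,236). The mat is at (313,208) and the board at (236,202). The things that could be taken for the lid are the clear lid at top (392,197) and the bigger pot with a lid at (449,258). I choose the smaller one, on the warmer with the slide. The mill is at (446,201), the flute at (316,142) and the shakers at (257,149) and (365,151). I'll check this in an enlarged crop.

```bash
cat > h.py <<'E'
import numpy as np, cv2
from workcell import bot
from scipy.spatial.transform import Rotation as R
def ray(c,u,v,z):
    V=c["view"]; d=V[:3,:3].T@np.array([(u-c["cx"])/c["fx"],(v-c["cy"])/c["fy"],1]); o=-V[:3,:3].T@V[:3,3]
    return o+d*(z-o[2])/d[2]
def px(c,p):
    q=c["view"][:3,:3]@np.asarray(p)+c["view"][:3,3]; return np.array([c["fx"]*q[0]/q[2]+c["cx"],c["fy"]*q[1]/q[2]+c["cy"]])
def crop(img,x0,y0,x1,y1,k,name):
    cv2.imwrite(name,cv2.resize(img[y0:y1,x0:x1],None,fx=k,fy=k,interpolation=cv2.INTER_CUBIC))
E
python3 - <<'E'
from h import *
t=cv2.imread("pics/top0.png"); s=cv2.imread("pics/side0.png")
a=cv2.resize(t[165:255,345:425],None,fx=6,fy=6,interpolation=cv2.INTER_CUBIC)
b=cv2.resize(s[130:210,215:315],None,fx=6,fy=6,interpolation=cv2.INTER_CUBIC)
cv2.imwrite("pics/c0.png",a);
o=np.zeros((540,480+0,3),np.uint8)
cv2.imwrite("pics/c1.png",b)
c=bot.get_calibration("top")
for n,u,v,z in [("lid knob",396.5,194,.194),("mat tl",273,167,.004),("mat tr",349,165,.004),("mat br",352,249,.004),("mat bl",276,251,.004),("board",236,202,.005),("cap",387,236,.092),("ledge l",369,243,.06),("ledge r",405,243,.06),("flute",316,150,0),("salt",257,149,.07),("pepper",365,151,.07),("mill",440,202,.15),("pot knob",454,258,.2)]:
    print(n,ray(c,u,v,z).round(3))
E
```

```text
lid knob [ 0.556 -0.299  0.194]
mat tl [0.691 0.158 0.004]
mat tr [ 0.699 -0.147  0.004]
mat br [ 0.364 -0.155  0.004]
mat bl [0.356 0.143 0.004]
board [0.549 0.303 0.005]
cap [ 0.41  -0.279  0.092]
ledge l [ 0.385 -0.215  0.06 ]
ledge r [ 0.385 -0.353  0.06 ]
flute [ 0.762 -0.015  0.   ]
salt [0.749 0.216 0.07 ]
pepper [ 0.742 -0.204  0.07 ]
mill [ 0.532 -0.467  0.15 ]
pot knob [ 0.328 -0.495  0.2  ]
```

View pics/c0.png

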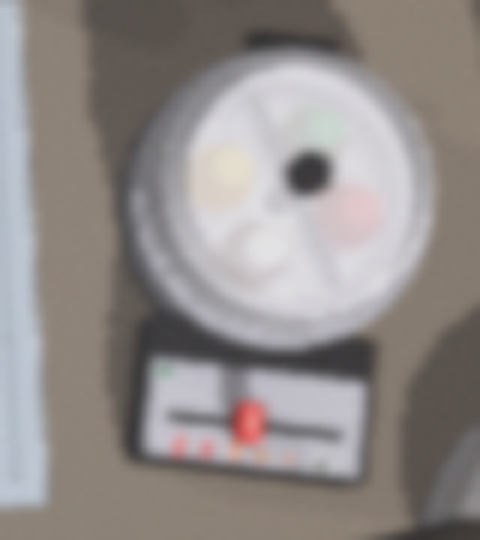

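View pics/c1.png

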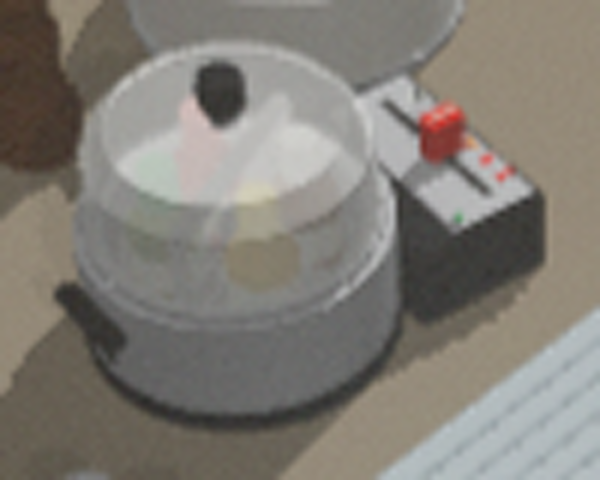

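All four bottles show through the lid: yellow (222,170), green (325,127), red (352,215) and white (260,243), in crop pixels. The slide cap is at crop (250,420), in the middle of the slot that runs (170,415) to (340,437). The red bars on the left are full heat, so off is the right (-y) end. The knob is at crop (308,172). The lid to take is the one on the warmer; the big pot is not part of the job.

```bash
cat >> h.py <<'E'
def plan(x,y,z,yawdeg):
    """turn about tool z (deg), then shift (mm) in the turned tool frame, tool down"""
    s=bot.state(); q=s["eef_rot"]; r=R.from_quat([q[1],q[2],q[3],q[0]]); X=r.as_matrix()[:,0]; Z=r.as_matrix()[:,2]
    yaw=np.degrees(np.arctan2(X[1],X[0])); dw=-(yawdeg-yaw); dw=(dw+90)%180-90
    a=np.radians(yaw-dw); d=(np.array([x,y,z])-s["ee_pos"])*1000
    print("t",round(s["time_s"],1),"pos",s["ee_pos"].round(4),"yaw",round(yaw,1),"Z",Z.round(3),"wz",round(dw,1),"tx",round(d[0]*np.cos(a)+d[1]*np.sin(a),1),"ty",round(d[0]*np.sin(a)-d[1]*np.cos(a),1),"tz",round(-d[2],1),"j",s["joint_positions"].round(2),"F",s["wrist_force"].round(1),"op",round(s["opening"],4))
E
python3 - <<'E'
from h import *
c=bot.get_calibration("top")
P=lambda u,v,z: ray(c,345+u/6-.42,165+v/6-.42,z)
a=P(170,415,.06);b=P(340,437,.06);k=P(308,172,.194);cap=P(250,416,.088)
y=(a-b)[:2];L=np.linalg.norm(y);yaw=np.degrees(np.arctan2(-y[0],y[1]))
print(a,b,L,yaw,"knob",k,"cap",cap)
for f in [(150,352),(372,372),(362,482),(137,462)]: print(P(*f,.06).round(4))
plan(cap[0],cap[1],.30,yaw)
E
```

```text
[ 0.4205149  -0.23093825  0.06      ] [ 0.40639899 -0.33934758  0.06      ] 0.10932447310223627 -7.418713350221801 knob [ 0.55881493 -0.29734109  0.194     ] cap [ 0.4184655  -0.27736036  0.088     ]
[ 0.4608 -0.2188  0.06  ]
[ 0.4479 -0.3609  0.06  ]
[ 0.3778 -0.3527  0.06  ]
[ 0.3907 -0.2094  0.06  ]
t 0.1 pos [ 0.2571 -0.5967  0.3033] yaw 23.3 Z [-0.     0.001 -1.   ] wz 30.7 tx 118.8 ty -337.5 tz 3.3 j [-1.21  0.48  1.6  -0.    1.07 -0.05] F [-0.4  0.3 -0.4] op 0.0855
```

Request:
arm_command --commands '[{"wz": 10.2, "tz": -30}, {"wz": 10.2, "tz": -30}, {"wz": 10.3, "tz": -20}, {"tx": 12, "ty": -34}, {"tx": 12, "ty": -34}, {"tx": 12, "ty": -34}, {"tx": 12, "ty": -34}, {"tx": 12, "ty": -34}, {"tx": 12, "ty": -34}, {"tx": 12, "ty": -34}, {"tx": 12, "ty": -34, "hand": 0}, {"tx": 12, "ty": -34, "hand": 0}]'

```text
invalid input
```

```bash
python3 - <<'E'
from h import *
plan(.4145,-.278,.141,-7.4)
im=bot.capture("wrist");cv2.imwrite("pics/w1.png",im)
c=bot.get_calibration("wrist");print({k:np.round(v,3) for k,v in c.items()})
print("cap px",px(c,[.4145,-.278,.092]),"knob",px(c,[.5588,-.2973,.194]))
E
```

```text
t 0.1 pos [ 0.2571 -0.5967  0.3033] yaw 23.3 Z [-0.     0.001 -1.   ] wz 30.7 tx 115.1 ty -336.3 tz 162.3 j [-1.21  0.48  1.6  -0.    1.07 -0.05] F [-0.4  0.3 -0.4] op 0.0855
{'fx': np.float64(315.908), 'fy': np.float64(315.908), 'cx': np.float64(322.636), 'cy': np.float64(198.621), 'view': array([[ 0.396, -0.918, -0.001, -0.649],
       [-0.875, -0.377,  0.303, -0.039],
       [-0.278, -0.119, -0.953,  0.38 ],
       [ 0.   ,  0.   ,  0.   ,  1.   ]])}
cap px [ -23.4200172  -205.94527619] knob [ -332.79479794 -1308.45642867]
```

View pics/w1.png

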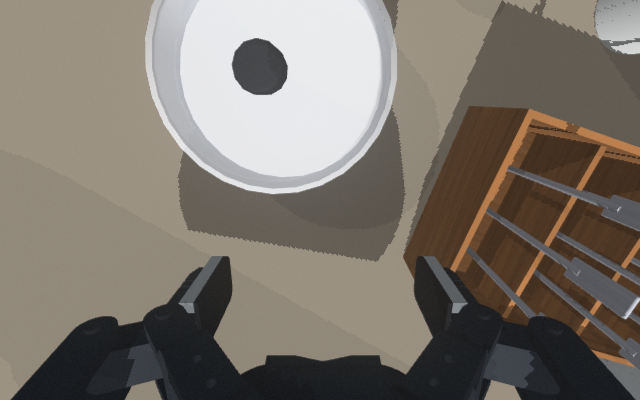

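The command was refused, probably because every row needs all its fields. The picture shows only the big decoy pot ahead at (265,90) and the knife rack at the right. I'll resend with full rows.

Request:
arm_command --commands '[{"wx": 0, "wy": 0, "wz": 10.2, "tx": 0, "ty": 0, "tz": -30, "hand": 1}, {"wx": 0, "wy": 0, "wz": 10.2, "tx": 0, "ty": 0, "tz": -30, "hand": 1}, {"wx": 0, "wy": 0, "wz": 10.3, "tx": 0, "ty": 0, "tz": -20, "hand": 1}, {"wx": 0, "wy": 0, "wz": 0, "tx": 13, "ty": -37, "tz": 0, "hand": 1}, {"wx": 0, "wy": 0, "wz": 0, "tx": 13, "ty": -37, "tz": 0, "hand": 1}, {"wx": 0, "wy": 0, "wz": 0, "tx": 13, "ty": -37, "tz": 0, "hand": 1}, {"wx": 0, "wy": 0, "wz": 0, "tx": 13, "ty": -37, "tz": 0, "hand": 1}, {"wx": 0, "wy": 0, "wz": 0, "tx": 13, "ty": -37, "tz": 0, "hand": 1}, {"wx": 0, "wy": 0, "wz": 0, "tx": 13, "ty": -37, "tz": 0, "hand": 1}, {"wx": 0, "wy": 0, "wz": 0, "tx": 13, "ty": -37, "tz": 0, "hand": 0}, {"wx": 0, "wy": 0, "wz": 0, "tx": 13, "ty": -37, "tz": 0, "hand": 0}, {"wx": 0, "wy": 0, "wz": 0, "tx": 12, "ty": -38, "tz": 0, "hand": 0}]'

```text
time_s: 1.65
ee_pos: [0.4156, -0.2795, 0.3838]
eef_rot: [-0.0, 0.998, -0.065, -0.0]
wrist_force: [-0.1, -0.2, 0.4]
opening: 0.0428
```

```bash
python3 - <<'E'
from h import *
plan(.4145,-.278,.141,-7.4)
c=bot.get_calibration("wrist")
im=bot.capture("wrist");cv2.imwrite("pics/w2.png",im)
print("cap px",px(c,[.4145,-.278,.092]),"knob",px(c,[.5588,-.2973,.194]))
E
```

```text
t 1.6 pos [ 0.4156 -0.2795  0.3838] yaw -7.4 Z [-0.  0. -1.] wz -0.0 tx -1.3 ty -1.3 tz 242.8 j [-0.65  0.19  1.83  0.    1.13  1.05] F [-0.1 -0.2  0.4] op 0.0428
cap px [321.9767752  169.32357636] knob [322.34004653   1.14988901]
```

View pics/w2.png

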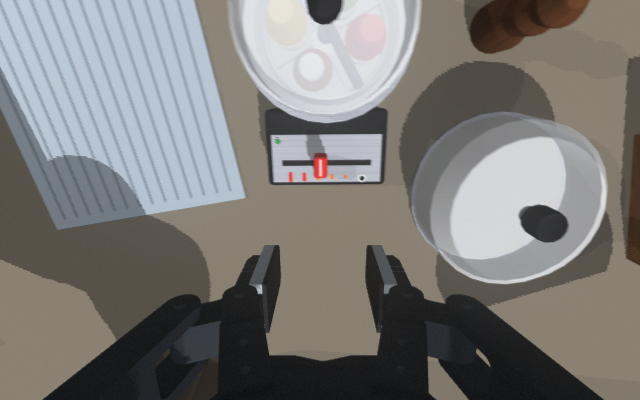

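The wrist view shows the red cap at (321,166), against a predicted (322,169). The white ring is at the right end at (362,178), and the lid knob is at (324,8). The measurement agrees, so I'll descend and grip the cap.

Request:
arm_command --commands '[{"wx": 0, "wy": 0, "wz": 0, "tx": -1, "ty": -2, "tz": 40, "hand": 0}, {"wx": 0, "wy": 0, "wz": 0, "tx": 0, "ty": 0, "tz": 45, "hand": 0}, {"wx": 0, "wy": 0, "wz": 0, "tx": 0, "ty": 0, "tz": 45, "hand": 0}, {"wx": 0, "wy": 0, "wz": 0, "tx": 0, "ty": 0, "tz": 45, "hand": 0}, {"wx": 0, "wy": 0, "wz": 0, "tx": 0, "ty": 0, "tz": 35, "hand": 0}, {"wx": 0, "wy": 0, "wz": 0, "tx": 0, "ty": 0, "tz": 30, "hand": 0}, {"wx": 0, "wy": 0, "wz": 0, "tx": 0, "ty": 0, "tz": 2, "hand": 0}, {"wx": 0, "wy": 0, "wz": 0, "tx": 0, "ty": 0, "tz": 0, "hand": -0.6}, {"wx": 0, "wy": 0, "wz": 0, "tx": 0, "ty": 0, "tz": 0, "hand": -1}, {"wx": 0, "wy": 0, "wz": 0, "tx": 0, "ty": 0, "tz": 0, "hand": -1}, {"wx": 0, "wy": 0, "wz": 0, "tx": 0, "ty": 0, "tz": 0, "hand": -1}, {"wx": 0, "wy": 0, "wz": 0, "tx": 0, "ty": 0, "tz": 0, "hand": -1}]'

```text
time_s: 3.2
ee_pos: [0.4149, -0.2789, 0.1431]
eef_rot: [0.001, 0.998, -0.064, 0.001]
wrist_force: [-2.3, -0.3, 10.6]
opening: 0.0146
```

Request:
arm_command --commands '[{"wx": 0, "wy": 0, "wz": 0, "tx": 0, "ty": 8, "tz": -1, "hand": -1}, {"wx": 0, "wy": 0, "wz": 0, "tx": 0, "ty": 8, "tz": 0, "hand": -1}, {"wx": 0, "wy": 0, "wz": 0, "tx": 0, "ty": 8, "tz": 0, "hand": -1}, {"wx": 0, "wy": 0, "wz": 0, "tx": 0, "ty": 8, "tz": 0, "hand": -1}, {"wx": 0, "wy": 0, "wz": 0, "tx": 0, "ty": 8, "tz": 0, "hand": -1}, {"wx": 0, "wy": 0, "wz": 0, "tx": 0, "ty": 0, "tz": 0, "hand": -1}]'

```text
time_s: 3.95
ee_pos: [0.4099, -0.3192, 0.1433]
eef_rot: [0.001, 0.998, -0.065, 0.001]
wrist_force: [4.8, -2.3, -9.0]
opening: 0.0147
```

Request:
arm_command --commands '[{"wx": 0, "wy": 0, "wz": 0, "tx": 0, "ty": 3, "tz": 0, "hand": -1}, {"wx": 0, "wy": 0, "wz": 0, "tx": 0, "ty": 3, "tz": 0, "hand": -1}, {"wx": 0, "wy": 0, "wz": 0, "tx": 0, "ty": 3, "tz": 0, "hand": -1}, {"wx": 0, "wy": 0, "wz": 0, "tx": 0, "ty": 0, "tz": 0, "hand": -1}]'

```text
time_s: 4.45
ee_pos: [0.4089, -0.3278, 0.1433]
eef_rot: [0.001, 0.998, -0.065, 0.001]
wrist_force: [6.2, -3.0, -9.9]
opening: 0.0146
```

Request:
arm_command --commands '[{"wx": 0, "wy": 0, "wz": 0, "tx": 0, "ty": 2, "tz": 0, "hand": -1}, {"wx": 0, "wy": 0, "wz": 0, "tx": 0, "ty": 2, "tz": 0, "hand": -1}, {"wx": 0, "wy": 0, "wz": 0, "tx": 0, "ty": 0, "tz": 0, "hand": -1}]'

```text
time_s: 4.82
ee_pos: [0.4085, -0.3301, 0.1432]
eef_rot: [-0.001, 0.998, -0.065, 0.001]
wrist_force: [15.7, 15.5, -4.9]
opening: 0.015
```

Request:
arm_command --commands '[{"wx": 0, "wy": 0, "wz": 0, "tx": 0, "ty": 2, "tz": 0, "hand": -1}, {"wx": 0, "wy": 0, "wz": 0, "tx": 0, "ty": 0, "tz": 0, "hand": -1}]'

```text
time_s: 5.08
ee_pos: [0.4084, -0.3306, 0.1432]
eef_rot: [-0.002, 0.998, -0.065, 0.0]
wrist_force: [23.2, 31.5, 1.0]
opening: 0.0145
```

The end stop is reached: force rose to 31 N and the position is about where the slot geometry put it. I'll ease off, release and rise.

Request:
arm_command --commands '[{"wx": 0, "wy": 0, "wz": 0, "tx": 0, "ty": -3, "tz": 0, "hand": -1}, {"wx": 0, "wy": 0, "wz": 0, "tx": 0, "ty": 0, "tz": 0, "hand": 0}, {"wx": 0, "wy": 0, "wz": 0, "tx": 0, "ty": 0, "tz": 0, "hand": 0}, {"wx": 0, "wy": 0, "wz": 0, "tx": 0, "ty": 0, "tz": -30, "hand": 0}, {"wx": 0, "wy": 0, "wz": 0, "tx": 0, "ty": 0, "tz": -50, "hand": 0}, {"wx": 0, "wy": 0, "wz": 0, "tx": 0, "ty": 0, "tz": -50, "hand": 0}, {"wx": 0, "wy": 0, "wz": 0, "tx": 0, "ty": 0, "tz": -50, "hand": 0}, {"wx": 0, "wy": 0, "wz": 0, "tx": 0, "ty": -20, "tz": -50, "hand": 0}, {"wx": 0, "wy": 0, "wz": 0, "tx": 0, "ty": -20, "tz": 0, "hand": 0}, {"wx": 0, "wy": 0, "wz": 0, "tx": 0, "ty": 0, "tz": 0, "hand": 0}]'

```text
time_s: 6.32
ee_pos: [0.4126, -0.2894, 0.3729]
eef_rot: [0.0, 0.998, -0.064, 0.0]
wrist_force: [-0.7, 0.1, -0.1]
opening: 0.0424
```

```bash
python3 - <<'E'
from h import *
c=bot.get_calibration("wrist")
im=bot.capture("wrist");crop(im,180,0,480,220,2.6,"pics/w3.png")
print("cap px",px(c,[.4145-.006,-.332,.092]),"knob",px(c,[.5588,-.2973,.194]))
plan(.5588,-.2973,.24,-7.4)
np.save("c3.npy",c,allow_pickle=True)
E
```

```text
cap px [360.87513126 169.17381594] knob [307.53320809  -6.19464909]
t 6.4 pos [ 0.4126 -0.29    0.3724] yaw -7.3 Z [-0.001  0.    -1.   ] wz 0.1 tx 145.9 ty -11.6 tz 132.4 j [-0.67  0.21  1.84 -0.    1.1   1.03] F [ 0.2  0.8 -0.9] op 0.043
```

View pics/w3.png

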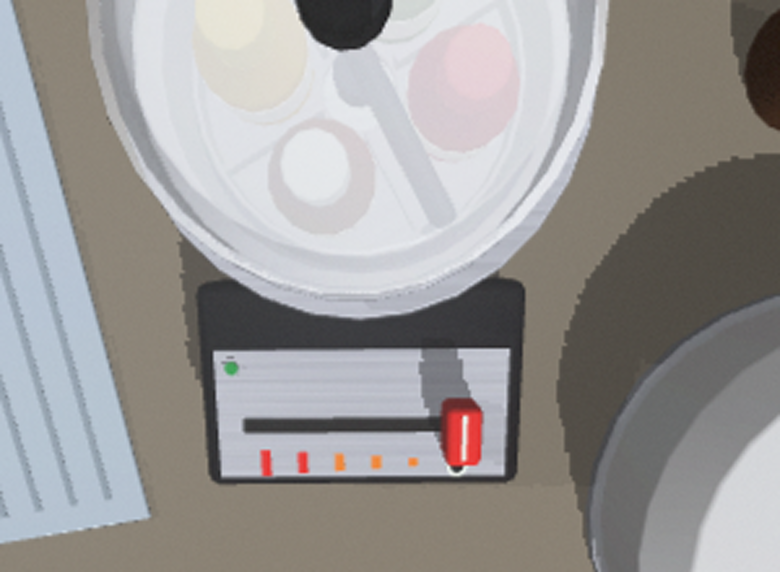

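The cap now sits at the off end beside the white ring, at crop (461,433) with the ring at (457,470). Next is the lid knob. I'll step forward and measure it with a dark-blob fit.

Request:
arm_command --commands '[{"wx": 0, "wy": 0, "wz": 0, "tx": 35, "ty": 0, "tz": -20, "hand": 0.4}, {"wx": 0, "wy": 0, "wz": 0, "tx": 35, "ty": 0, "tz": -20, "hand": 0.4}, {"wx": 0, "wy": 0, "wz": 0, "tx": 0, "ty": 0, "tz": 0, "hand": 0.4}]'

```text
time_s: 6.75
ee_pos: [0.4841, -0.3004, 0.4125]
eef_rot: [0.0, 0.998, -0.064, 0.0]
wrist_force: [-0.3, 0.9, -1.0]
opening: 0.0599
```

```bash
python3 - <<'E'
from h import *
c=bot.get_calibration("wrist")
im=bot.capture("wrist");cv2.imwrite("pics/w4.png",im)
p=px(c,[.5588,-.2993,.194]);print(p)
g=(im.max(2)<70).astype(np.uint8); n,l,s,ce=cv2.connectedComponentsWithStats(g)
for i in range(1,n):
    if s[i,4]>300: print(s[i],ce[i].round(1),ray(c,*ce[i],.186).round(4))
plan(.5588,-.30,.24,-7.4)
E
```

```text
[310.91255253 103.04698009]
[290   2  52  11 337] [317.3   5.8] [ 0.6341 -0.3149  0.186 ]
[ 446   61   93   49 2620] [484.   82.5] [ 0.5564 -0.4527  0.186 ]
[297  85  30  31 652] [311.3 100.3] [ 0.561  -0.2997  0.186 ]
[ 263  160  109   67 1424] [319.6 183.9] [ 0.4833 -0.297   0.186 ]
[ 593  170   47  149 5130] [618.2 235.4] [ 0.3903 -0.5925  0.186 ]
[   34   248   578   152 39914] [318.  352.6] [ 0.2823 -0.2686  0.186 ]
[489 251  39  34 944] [507.9 267.1] [ 0.3676 -0.4824  0.186 ]
t 6.8 pos [ 0.4826 -0.2999  0.4117] yaw -7.4 Z [-0.001  0.001 -1.   ] wz 0.0 tx 75.5 ty -9.7 tz 171.7 j [-0.61  0.27  1.65 -0.    1.23  1.09] F [-0.   0.2 -0.9] op 0.0597
```

Request:
arm_command --commands '[{"wx": 0, "wy": 0, "wz": 0, "tx": 38, "ty": -5, "tz": 0, "hand": 0.4}, {"wx": 0, "wy": 0, "wz": 0, "tx": 38, "ty": -5, "tz": 20, "hand": 0.4}, {"wx": 0, "wy": 0, "wz": 0, "tx": 0, "ty": 0, "tz": 45, "hand": 0.4}, {"wx": 0, "wy": 0, "wz": 0, "tx": 0, "ty": 0, "tz": 45, "hand": 0.3}, {"wx": 0, "wy": 0, "wz": 0, "tx": 0, "ty": 0, "tz": 35, "hand": 0.2}, {"wx": 0, "wy": 0, "wz": 0, "tx": 0, "ty": 0, "tz": 20, "hand": 0.2}, {"wx": 0, "wy": 0, "wz": 0, "tx": 0, "ty": 0, "tz": 10, "hand": 0.2}, {"wx": 0, "wy": 0, "wz": 0, "tx": 0, "ty": 0, "tz": 0, "hand": 0}, {"wx": 0, "wy": 0, "wz": 0, "tx": 0, "ty": 0, "tz": 0, "hand": -0.4}, {"wx": 0, "wy": 0, "wz": 0, "tx": 0, "ty": 0, "tz": 0, "hand": -1}, {"wx": 0, "wy": 0, "wz": 0, "tx": 0, "ty": 0, "tz": 0, "hand": -1}, {"wx": 0, "wy": 0, "wz": 0, "tx": 0, "ty": 0, "tz": 0, "hand": -1}]'

```text
time_s: 8.3
ee_pos: [0.5592, -0.2995, 0.2388]
eef_rot: [0.0, 0.998, -0.064, 0.0]
wrist_force: [-2.4, -0.9, 6.6]
opening: 0.0261
```

Request:
arm_command --commands '[{"wx": 0, "wy": 0, "wz": 0, "tx": 0, "ty": 0, "tz": -8, "hand": -1}, {"wx": 0, "wy": 0, "wz": 0, "tx": 0, "ty": 0, "tz": -15, "hand": -1}, {"wx": 0, "wy": 0, "wz": 0, "tx": 0, "ty": 0, "tz": -20, "hand": -1}, {"wx": 0, "wy": 0, "wz": 0, "tx": 0, "ty": 0, "tz": -20, "hand": -1}, {"wx": 0, "wy": 0, "wz": 0, "tx": 0, "ty": 0, "tz": -20, "hand": -1}, {"wx": 0, "wy": 0, "wz": 0, "tx": 0, "ty": 0, "tz": -20, "hand": -1}, {"wx": 0, "wy": 0, "wz": 0, "tx": 0, "ty": 0, "tz": 0, "hand": -1}]'

```text
time_s: 9.18
ee_pos: [0.5596, -0.2996, 0.3431]
eef_rot: [0.001, 0.998, -0.064, 0.002]
wrist_force: [0.7, -0.2, -3.3]
opening: 0.0265
```

```bash
python3 - <<'E'
from h import *
plan(.46,.062,.34,0)
E
```

```text
t 9.2 pos [ 0.5596 -0.2996  0.3431] yaw -7.4 Z [ 0.003 -0.002 -1.   ] wz -7.4 tx -99.6 ty -361.6 tz 3.1 j [-0.54  0.42  1.59  0.    1.13  1.16] F [ 0.7 -0.2 -3.3] op 0.0265
```

Request:
arm_command --commands '[{"wx": 0, "wy": 0, "wz": -7.4, "tx": 0, "ty": 0, "tz": 0, "hand": -1}, {"wx": 0, "wy": 0, "wz": 0, "tx": -6, "ty": -20, "tz": 0, "hand": -1}, {"wx": 0, "wy": 0, "wz": 0, "tx": -10, "ty": -36, "tz": 0, "hand": -1}, {"wx": 0, "wy": 0, "wz": 0, "tx": -10, "ty": -36, "tz": 0, "hand": -1}, {"wx": 0, "wy": 0, "wz": 0, "tx": -10, "ty": -36, "tz": 0, "hand": -1}, {"wx": 0, "wy": 0, "wz": 0, "tx": -10, "ty": -36, "tz": 0, "hand": -1}, {"wx": 0, "wy": 0, "wz": 0, "tx": -10, "ty": -36, "tz": 0, "hand": -1}, {"wx": 0, "wy": 0, "wz": 0, "tx": -10, "ty": -36, "tz": 0, "hand": -1}, {"wx": 0, "wy": 0, "wz": 0, "tx": -10, "ty": -36, "tz": 10, "hand": -1}, {"wx": 0, "wy": 0, "wz": 0, "tx": -10, "ty": -36, "tz": 30, "hand": -1}, {"wx": 0, "wy": 0, "wz": 0, "tx": -8, "ty": -36, "tz": 30, "hand": -1}, {"wx": 0, "wy": 0, "wz": 0, "tx": -6, "ty": -18, "tz": 20, "hand": -1}]'

```text
time_s: 10.68
ee_pos: [0.457, 0.0646, 0.2496]
eef_rot: [-0.0, 1.0, -0.0, -0.001]
wrist_force: [1.0, 0.2, -2.8]
opening: 0.026
```

Request:
arm_command --commands '[{"wx": 0, "wy": 0, "wz": 0, "tx": 0, "ty": 0, "tz": 20, "hand": -1}, {"wx": 0, "wy": 0, "wz": 0, "tx": 0, "ty": 0, "tz": 20, "hand": -1}, {"wx": 0, "wy": 0, "wz": 0, "tx": 0, "ty": 0, "tz": 20, "hand": -1}, {"wx": 0, "wy": 0, "wz": 0, "tx": 0, "ty": 0, "tz": 15, "hand": -1}, {"wx": 0, "wy": 0, "wz": 0, "tx": 0, "ty": 0, "tz": 8, "hand": -1}, {"wx": 0, "wy": 0, "wz": 0, "tx": 0, "ty": 0, "tz": 0, "hand": -1}]'

```text
time_s: 11.42
ee_pos: [0.4584, 0.0629, 0.1676]
eef_rot: [0.0, 1.0, -0.0, -0.001]
wrist_force: [0.3, 0.1, -3.6]
opening: 0.0261
```

Now lower the last ~10 mm in small steps until contact.

Request:
arm_command --commands '[{"wx": 0, "wy": 0, "wz": 0, "tx": 0, "ty": 0, "tz": 4, "hand": -1}, {"wx": 0, "wy": 0, "wz": 0, "tx": 0, "ty": 0, "tz": 3, "hand": -1}, {"wx": 0, "wy": 0, "wz": 0, "tx": 0, "ty": 0, "tz": 2, "hand": -1}, {"wx": 0, "wy": 0, "wz": 0, "tx": 0, "ty": 0, "tz": 0, "hand": -1}]'

```text
time_s: 11.92
ee_pos: [0.4589, 0.0627, 0.1588]
eef_rot: [-0.0, 1.0, 0.0, -0.0]
wrist_force: [0.5, 0.4, -3.6]
opening: 0.0266
```

Request:
arm_command --commands '[{"wx": 0, "wy": 0, "wz": 0, "tx": 0, "ty": 0, "tz": 1.5, "hand": -1}, {"wx": 0, "wy": 0, "wz": 0, "tx": 0, "ty": 0, "tz": 1.5, "hand": -1}, {"wx": 0, "wy": 0, "wz": 0, "tx": 0, "ty": 0, "tz": 0, "hand": -1}]'

```text
time_s: 12.3
ee_pos: [0.4591, 0.0627, 0.1576]
eef_rot: [-0.0, 1.0, 0.0, 0.001]
wrist_force: [-10.9, -1.5, 48.3]
opening: 0.0262
```

The lid is down. I'll ease off, release, rise, and go back above the warmer to look inside.

Request:
arm_command --commands '[{"wx": 0, "wy": 0, "wz": 0, "tx": 0, "ty": 0, "tz": -1.5, "hand": -1}, {"wx": 0, "wy": 0, "wz": 0, "tx": 0, "ty": 0, "tz": 0, "hand": 0}, {"wx": 0, "wy": 0, "wz": 0, "tx": 0, "ty": 0, "tz": 0, "hand": 0.4}, {"wx": 0, "wy": 0, "wz": 0, "tx": 0, "ty": 0, "tz": -20, "hand": 0.4}, {"wx": 0, "wy": 0, "wz": 0, "tx": 0, "ty": 0, "tz": -50, "hand": 0.3}, {"wx": 0, "wy": 0, "wz": 0, "tx": 0, "ty": 0, "tz": -50, "hand": 0.3}, {"wx": 0, "wy": 0, "wz": 0, "tx": 0, "ty": 20, "tz": -50, "hand": 0.3}, {"wx": 0, "wy": 0, "wz": 0, "tx": 0, "ty": 40, "tz": -50, "hand": 0.3}, {"wx": 0, "wy": 0, "wz": 0, "tx": 0, "ty": 50, "tz": -30, "hand": 0.3}, {"wx": 0, "wy": 0, "wz": 0, "tx": 0, "ty": 50, "tz": 0, "hand": 0.3}, {"wx": 0, "wy": 0, "wz": 0, "tx": 0, "ty": 50, "tz": 0, "hand": 0.3}, {"wx": 0, "wy": 0, "wz": 0, "tx": 5, "ty": 50, "tz": 0, "hand": 0.3}]'

```text
time_s: 13.8
ee_pos: [0.4636, -0.198, 0.4062]
eef_rot: [-0.0, 1.0, -0.0, 0.0]
wrist_force: [0.6, -0.2, 0.6]
opening: 0.0557
```

Request:
arm_command --commands '[{"wx": 0, "wy": 0, "wz": 0, "tx": 5, "ty": 50, "tz": 0, "hand": 0.1}, {"wx": 0, "wy": 0, "wz": 0, "tx": 5, "ty": 40, "tz": 0, "hand": 0.1}, {"wx": 0, "wy": 0, "wz": 0, "tx": 5, "ty": 12, "tz": 0, "hand": 0.1}, {"wx": 0, "wy": 0, "wz": 0, "tx": 0, "ty": 0, "tz": 0, "hand": 0.1}]'

```text
time_s: 14.3
ee_pos: [0.4791, -0.2985, 0.4057]
eef_rot: [-0.0, 1.0, -0.0, -0.0]
wrist_force: [-0.4, 0.6, 0.2]
opening: 0.0472
```

```bash
python3 - <<'E'
from h import *
c=bot.get_calibration("wrist"); np.save("c5.npy",c,allow_pickle=True)
plan(.5588,-.30,.30,-7.4)
im=bot.capture("wrist"); cv2.imwrite("pics/w5.png",im); crop(im,190,0,440,190,3.1,"pics/w5c.png")
E
```

```text
t 14.3 pos [ 0.4791 -0.2985  0.4057] yaw -0.0 Z [-0.001  0.001 -1.   ] wz 7.4 tx 79.3 ty -8.8 tz 105.7 j [-0.61  0.27  1.66  0.    1.21  0.96] F [-0.4  0.6  0.2] op 0.0472
```

View pics/w5c.png

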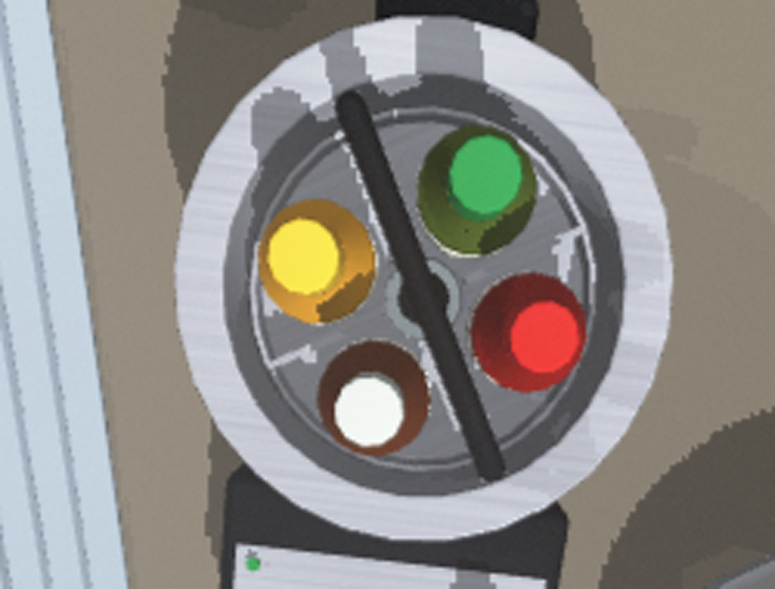

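All four bottles are in the carrier. In crop pixels the cap tops are green (487,175), yellow (304,256), red (545,337) and white (369,409), and the handle bar runs (350,105) to (492,470).

```bash
python3 - <<'E'
from h import *
c=np.load("c5.npy",allow_pickle=True).item()
P=lambda u,v,z: ray(c,190+u/3.1-.34,u*0+v/3.1-.34,z)
b={k:P(*q,.136)[:2] for k,q in dict(green=(487,175),yellow=(304,256),red=(545,337),white=(369,409)).items()}
e1=P(350,105,.125)[:2];e2=P(492,470,.125)[:2]
print("bar",e1.round(4),e2.round(4),np.linalg.norm(e1-e2),((e1+e2)/2).round(4),np.degrees(np.arctan2(*(e1-e2)[::-1])))
pts=np.array(list(b.values()));print("mean",pts.mean(0))
for k,v in b.items(): print(k,v.round(4))
D=lambda p,q:(np.linalg.norm(b[p]-b[q]).round(4),np.degrees(np.arctan2(*(b[p]-b[q])[::-1])).round(1))
print(D('green','red'),D('yellow','white'),D('yellow','green'),D('white','red'))
plan(*b['green'],.3,20)
E
```

```text
bar [ 0.6183 -0.2779] [ 0.5006 -0.3265] 0.12734237767550613 [ 0.5594 -0.3022] 22.4053060493231
mean [ 0.55961013 -0.3024459 ]
green [ 0.5963 -0.3217]
yellow [ 0.5722 -0.2627]
red [ 0.5468 -0.3422]
white [ 0.5232 -0.2832]
(np.float64(0.0536), np.float64(22.4)) (np.float64(0.0531), np.float64(22.7)) (np.float64(0.0638), np.float64(112.3)) (np.float64(0.0635), np.float64(111.8))
t 14.3 pos [ 0.4789 -0.2977  0.4058] yaw 0.0 Z [-0.001  0.001 -1.   ] wz -20.0 tx 102.1 ty 62.7 tz 105.8 j [-0.61  0.27  1.66  0.    1.21  0.96] F [-0.5 -0.5 -0.3] op 0.0468
```

The spacings are 53.6, 53.1, 63.8 and 63.5 mm against 54 and 64 nominal, and the carrier yaw is 22.4°, so the measurement is sound. I'll turn so the jaws open along the carrier's x axis.

Request:
arm_command --commands '[{"wx": 0, "wy": 0, "wz": -10.2, "tx": 0, "ty": 0, "tz": -10, "hand": -0.1}, {"wx": 0, "wy": 0, "wz": -10.2, "tx": 0, "ty": 0, "tz": 0, "hand": -0.1}, {"wx": 0, "wy": 0, "wz": -10.2, "tx": 0, "ty": 0, "tz": 0, "hand": -0.1}, {"wx": 0, "wy": 0, "wz": -10.2, "tx": 0, "ty": 0, "tz": 0, "hand": -0.1}, {"wx": 0, "wy": 0, "wz": -10.2, "tx": 0, "ty": 0, "tz": 0, "hand": -0.1}, {"wx": 0, "wy": 0, "wz": -10.2, "tx": 0, "ty": 0, "tz": 0, "hand": -0.1}, {"wx": 0, "wy": 0, "wz": -10.2, "tx": 0, "ty": 0, "tz": 0, "hand": -0.1}, {"wx": 0, "wy": 0, "wz": -10.2, "tx": 0, "ty": 0, "tz": 10, "hand": -0.1}, {"wx": 0, "wy": 0, "wz": -10.2, "tx": 0, "ty": 0, "tz": 20, "hand": -0.1}, {"wx": 0, "wy": 0, "wz": -10.2, "tx": 0, "ty": 0, "tz": 30, "hand": -0.1}, {"wx": 0, "wy": 0, "wz": -10.4, "tx": 0, "ty": 0, "tz": 30, "hand": -0.1}, {"wx": 0, "wy": 0, "wz": 0, "tx": 0, "ty": 0, "tz": 0, "hand": -0.1}]'

```text
time_s: 15.85
ee_pos: [0.4782, -0.2964, 0.3248]
eef_rot: [-0.002, 0.556, 0.831, 0.0]
wrist_force: [-0.4, -0.2, 0.8]
opening: 0.0382
```

```bash
python3 - <<'E'
from h import *
plan(.5232,-.2832,.178,112.4)
E
```

```text
t 15.8 pos [ 0.4782 -0.2964  0.3248] yaw 112.4 Z [-0.003  0.002 -1.   ] wz 0.0 tx -4.9 ty 46.7 tz 146.8 j [-0.61  0.34  1.77  0.    1.03 -1.  ] F [-0.4 -0.2  0.8] op 0.0382
```

Request:
arm_command --commands '[{"wx": 0, "wy": 0, "wz": 0, "tx": -2.5, "ty": 23, "tz": 0, "hand": -0.1}, {"wx": 0, "wy": 0, "wz": 0, "tx": -2.5, "ty": 23.5, "tz": 20, "hand": -0.1}, {"wx": 0, "wy": 0, "wz": 0, "tx": 0, "ty": 0, "tz": 40, "hand": -0.1}, {"wx": 0, "wy": 0, "wz": 0, "tx": 0, "ty": 0, "tz": 35, "hand": -0.1}, {"wx": 0, "wy": 0, "wz": 0, "tx": 0, "ty": 0, "tz": 25, "hand": -0.1}, {"wx": 0, "wy": 0, "wz": 0, "tx": 0, "ty": 0, "tz": 17, "hand": -0.1}, {"wx": 0, "wy": 0, "wz": 0, "tx": 0, "ty": 0, "tz": 10, "hand": -0.1}, {"wx": 0, "wy": 0, "wz": 0, "tx": 0, "ty": 0, "tz": 0, "hand": -0.1}, {"wx": 0, "wy": 0, "wz": 0, "tx": 0, "ty": 0, "tz": 0, "hand": -0.6}, {"wx": 0, "wy": 0, "wz": 0, "tx": 0, "ty": 0, "tz": 0, "hand": -1}, {"wx": 0, "wy": 0, "wz": 0, "tx": 0, "ty": 0, "tz": 0, "hand": -1}, {"wx": 0, "wy": 0, "wz": 0, "tx": 0, "ty": 0, "tz": 0, "hand": -1}]'

```text
time_s: 17.35
ee_pos: [0.5243, -0.2855, 0.1801]
eef_rot: [0.001, 0.556, 0.831, 0.0]
wrist_force: [-1.0, -0.3, 6.6]
opening: 0.0225
```

Request:
arm_command --commands '[{"wx": 0, "wy": 0, "wz": 0, "tx": 0, "ty": 0, "tz": -10, "hand": -1}, {"wx": 0, "wy": 0, "wz": 0, "tx": 0, "ty": 0, "tz": -20, "hand": -1}, {"wx": 0, "wy": 0, "wz": 0, "tx": 0, "ty": 0, "tz": -30, "hand": -1}, {"wx": 0, "wy": 0, "wz": 0, "tx": 0, "ty": 0, "tz": -30, "hand": -1}, {"wx": 0, "wy": 0, "wz": 0, "tx": 0, "ty": 0, "tz": -30, "hand": -1}, {"wx": 0, "wy": 0, "wz": 0, "tx": 10, "ty": 5.5, "tz": 0, "hand": -1}, {"wx": 0, "wy": 0, "wz": 0, "tx": 25, "ty": 13.5, "tz": 0, "hand": -1}, {"wx": 0, "wy": 0, "wz": 0, "tx": 40, "ty": 21.5, "tz": 0, "hand": -1}, {"wx": 0, "wy": 0, "wz": 0, "tx": 40, "ty": 21.5, "tz": 0, "hand": -1}, {"wx": 0, "wy": 0, "wz": 0, "tx": 40, "ty": 21.5, "tz": 0, "hand": -1}, {"wx": 0, "wy": 0, "wz": 0, "tx": 40, "ty": 21.5, "tz": 0, "hand": -1}, {"wx": 0, "wy": 0, "wz": 0, "tx": 40, "ty": 21.5, "tz": 0, "hand": -1}]'

```text
time_s: 18.85
ee_pos: [0.5506, -0.0178, 0.2986]
eef_rot: [-0.001, 0.556, 0.831, -0.0]
wrist_force: [0.3, -0.4, -1.8]
opening: 0.0222
```

Request:
arm_command --commands '[{"wx": 0, "wy": 0, "wz": 0, "tx": 40, "ty": 21.5, "tz": 0, "hand": -1}, {"wx": 0, "wy": 0, "wz": 0, "tx": 40, "ty": 21.5, "tz": 0, "hand": -1}, {"wx": 0, "wy": 0, "wz": 0, "tx": 40, "ty": 21.5, "tz": 0, "hand": -1}, {"wx": 0, "wy": 0, "wz": 0, "tx": 40, "ty": 21.5, "tz": 0, "hand": -1}, {"wx": 0, "wy": 0, "wz": 0, "tx": 40, "ty": 21.5, "tz": 0, "hand": -1}, {"wx": 0, "wy": 0, "wz": 0, "tx": 40, "ty": 21.5, "tz": 0, "hand": -1}, {"wx": 0, "wy": 0, "wz": 0, "tx": 40, "ty": 21.5, "tz": 0, "hand": -1}, {"wx": 0, "wy": 0, "wz": 0, "tx": 25, "ty": 13.5, "tz": 10, "hand": -1}, {"wx": 0, "wy": 0, "wz": 0, "tx": 8, "ty": 4.5, "tz": 30, "hand": -1}, {"wx": 0, "wy": 0, "wz": 0, "tx": 0, "ty": 0, "tz": 40, "hand": -1}, {"wx": 0, "wy": 0, "wz": 0, "tx": 0, "ty": 0, "tz": 40, "hand": -1}, {"wx": 0, "wy": 0, "wz": 0, "tx": 0, "ty": 0, "tz": 0, "hand": -1}]'

```text
time_s: 20.35
ee_pos: [0.5855, 0.3326, 0.1755]
eef_rot: [-0.002, 0.556, 0.831, -0.003]
wrist_force: [-0.2, -0.4, -1.6]
opening: 0.0223
```

```bash
python3 - <<'E'
from h import *
plan(.59,.335,.144,112.4)
E
```

```text
t 20.4 pos [0.5855 0.3326 0.1755] yaw 112.4 Z [-0.006 -0.003 -1.   ] wz 0.0 tx 0.5 ty 5.1 tz 31.5 j [ 0.47  0.65  1.64 -0.    0.86  0.08] F [-0.2 -0.4 -1.6] op 0.0223
```

Request:
arm_command --commands '[{"wx": 0, "wy": 0, "wz": 0, "tx": 0, "ty": 4, "tz": 15, "hand": -1}, {"wx": 0, "wy": 0, "wz": 0, "tx": 0, "ty": 0, "tz": 10, "hand": -1}, {"wx": 0, "wy": 0, "wz": 0, "tx": 0, "ty": 0, "tz": 5, "hand": -1}, {"wx": 0, "wy": 0, "wz": 0, "tx": 0, "ty": 0, "tz": 1.5, "hand": -1}, {"wx": 0, "wy": 0, "wz": 0, "tx": 0, "ty": 0, "tz": 0, "hand": -1}]'

```text
time_s: 20.98
ee_pos: [0.5915, 0.3354, 0.148]
eef_rot: [0.0, 0.556, 0.831, 0.0]
wrist_force: [0.0, 0.9, -1.8]
opening: 0.0222
```

Request:
arm_command --commands '[{"wx": 0, "wy": 0, "wz": 0, "tx": 0, "ty": 0, "tz": 3, "hand": -1}, {"wx": 0, "wy": 0, "wz": 0, "tx": 0, "ty": 0, "tz": 1.5, "hand": -1}, {"wx": 0, "wy": 0, "wz": 0, "tx": 0, "ty": 0, "tz": 0, "hand": -1}]'

```text
time_s: 21.35
ee_pos: [0.5915, 0.3354, 0.1433]
eef_rot: [0.0, 0.556, 0.831, 0.0]
wrist_force: [-0.9, 0.5, 0.2]
opening: 0.0221
```

The bottle touches the board. Release, and go back for yellow.

Request:
arm_command --commands '[{"wx": 0, "wy": 0, "wz": 0, "tx": 0, "ty": 0, "tz": 0, "hand": -0.3}, {"wx": 0, "wy": 0, "wz": 0, "tx": 0, "ty": 0, "tz": 0, "hand": 0.1}, {"wx": 0, "wy": 0, "wz": 0, "tx": 0, "ty": 0, "tz": -20, "hand": 0.1}, {"wx": 0, "wy": 0, "wz": 0, "tx": 0, "ty": 0, "tz": -40, "hand": 0.1}, {"wx": 0, "wy": 0, "wz": 0, "tx": 0, "ty": 0, "tz": -50, "hand": 0.1}, {"wx": 0, "wy": 0, "wz": 0, "tx": -15, "ty": -7, "tz": -40, "hand": 0}, {"wx": 0, "wy": 0, "wz": 0, "tx": -35, "ty": -15, "tz": -10, "hand": 0}, {"wx": 0, "wy": 0, "wz": 0, "tx": -45, "ty": -20, "tz": 0, "hand": -0.1}, {"wx": 0, "wy": 0, "wz": 0, "tx": -45, "ty": -20, "tz": 0, "hand": -0.1}, {"wx": 0, "wy": 0, "wz": 0, "tx": -45, "ty": -20, "tz": 0, "hand": -0.1}, {"wx": 0, "wy": 0, "wz": 0, "tx": -45, "ty": -20, "tz": 0, "hand": -0.1}, {"wx": 0, "wy": 0, "wz": 0, "tx": -45, "ty": -20, "tz": 0, "hand": -0.1}]'

```text
time_s: 22.85
ee_pos: [0.5834, 0.0331, 0.3048]
eef_rot: [0.001, 0.556, 0.831, 0.0]
wrist_force: [0.4, 0.4, 0.1]
opening: 0.0383
```

Request:
arm_command --commands '[{"wx": 0, "wy": 0, "wz": 0, "tx": -45, "ty": -20, "tz": 0, "hand": -0.1}, {"wx": 0, "wy": 0, "wz": 0, "tx": -45, "ty": -20, "tz": 0, "hand": -0.1}, {"wx": 0, "wy": 0, "wz": 0, "tx": -45, "ty": -20, "tz": 0, "hand": -0.1}, {"wx": 0, "wy": 0, "wz": 0, "tx": -45, "ty": -20, "tz": 0, "hand": -0.1}, {"wx": 0, "wy": 0, "wz": 0, "tx": -45, "ty": -20, "tz": 0, "hand": -0.1}, {"wx": 0, "wy": 0, "wz": 0, "tx": -35, "ty": -17, "tz": 0, "hand": -0.1}, {"wx": 0, "wy": 0, "wz": 0, "tx": -10, "ty": -6, "tz": 0, "hand": -0.1}, {"wx": 0, "wy": 0, "wz": 0, "tx": 0, "ty": 0, "tz": 0, "hand": -0.1}]'

```text
time_s: 23.85
ee_pos: [0.5725, -0.2622, 0.304]
eef_rot: [0.0, 0.557, 0.831, 0.0]
wrist_force: [0.1, 0.6, 0.4]
opening: 0.0385
```

```bash
python3 - <<'E'
from h import *
plan(.5722,-.2627,.178,112.4)
t=bot.capture("top");c=bot.get_calibration("top")
cv2.imwrite("pics/t1.png",t)
c=bot.get_calibration("wrist");w=bot.capture("wrist");cv2.imwrite("pics/w6.png",w)
hsv=cv2.cvtColor(w,cv2.COLOR_BGR2HSV)
for n,lo,hi in [("yellow",(24,150,150),(35,255,255)),("green",(55,100,100),(85,255,255)),("red",(0,180,180),(4,255,255))]:
    m=cv2.inRange(hsv,lo,hi);k,l,s,ce=cv2.connectedComponentsWithStats(m)
    i=1+s[1:,4].argmax() if k>1 else 0; print(n,s[i],ray(c,*ce[i],.136).round(4))
E
```

```text
t 23.9 pos [ 0.5725 -0.2622  0.304 ] yaw 112.3 Z [ 0.001 -0.    -1.   ] wz -0.1 tx -0.4 ty -0.5 tz 126.0 j [-0.48  0.45  1.65  0.    1.04 -0.87] F [0.1 0.6 0.4] op 0.0385
yellow [307 188  28  28 601] [ 0.5718 -0.2618  0.136 ]
green [308 247  27  38 672] [ 0.5933 -0.317   0.136 ]
red [119 175  28  24 298] [ 0.4314 -0.3059  0.136 ]
```

Yellow is confirmed at (0.572,-0.262). Descend, grip, lift.

Request:
arm_command --commands '[{"wx": 0, "wy": 0, "wz": 0, "tx": 0, "ty": 0, "tz": 30, "hand": -0.1}, {"wx": 0, "wy": 0, "wz": 0, "tx": 0, "ty": 0, "tz": 40, "hand": -0.1}, {"wx": 0, "wy": 0, "wz": 0, "tx": 0, "ty": 0, "tz": 30, "hand": -0.1}, {"wx": 0, "wy": 0, "wz": 0, "tx": 0, "ty": 0, "tz": 16, "hand": -0.1}, {"wx": 0, "wy": 0, "wz": 0, "tx": 0, "ty": 0, "tz": 10, "hand": -0.1}, {"wx": 0, "wy": 0, "wz": 0, "tx": 0, "ty": 0, "tz": 0, "hand": -0.1}, {"wx": 0, "wy": 0, "wz": 0, "tx": 0, "ty": 0, "tz": 0, "hand": -0.6}, {"wx": 0, "wy": 0, "wz": 0, "tx": 0, "ty": 0, "tz": 0, "hand": -1}, {"wx": 0, "wy": 0, "wz": 0, "tx": 0, "ty": 0, "tz": 0, "hand": -1}, {"wx": 0, "wy": 0, "wz": 0, "tx": 0, "ty": 0, "tz": 0, "hand": -1}]'

```text
time_s: 25.2
ee_pos: [0.5732, -0.2621, 0.1781]
eef_rot: [0.001, 0.556, 0.831, 0.0]
wrist_force: [-1.0, 1.2, 6.4]
opening: 0.0224
```

Request:
arm_command --commands '[{"wx": 0, "wy": 0, "wz": 0, "tx": 0, "ty": 0, "tz": -10, "hand": -1}, {"wx": 0, "wy": 0, "wz": 0, "tx": 0, "ty": 0, "tz": -30, "hand": -1}, {"wx": 0, "wy": 0, "wz": 0, "tx": 0, "ty": 0, "tz": -40, "hand": -1}, {"wx": 0, "wy": 0, "wz": 0, "tx": 0, "ty": 0, "tz": -40, "hand": -1}, {"wx": 0, "wy": 0, "wz": 0, "tx": 15, "ty": 4, "tz": 0, "hand": -1}, {"wx": 0, "wy": 0, "wz": 0, "tx": 35, "ty": 9.5, "tz": 0, "hand": -1}, {"wx": 0, "wy": 0, "wz": 0, "tx": 46, "ty": 12.7, "tz": 0, "hand": -1}, {"wx": 0, "wy": 0, "wz": 0, "tx": 46, "ty": 12.7, "tz": 0, "hand": -1}, {"wx": 0, "wy": 0, "wz": 0, "tx": 46, "ty": 12.7, "tz": 0, "hand": -1}, {"wx": 0, "wy": 0, "wz": 0, "tx": 46, "ty": 12.7, "tz": 0, "hand": -1}, {"wx": 0, "wy": 0, "wz": 0, "tx": 46, "ty": 12.7, "tz": 0, "hand": -1}, {"wx": 0, "wy": 0, "wz": 0, "tx": 46, "ty": 12.7, "tz": 0, "hand": -1}]'

```text
time_s: 26.7
ee_pos: [0.5301, 0.0755, 0.2966]
eef_rot: [-0.001, 0.556, 0.831, -0.0]
wrist_force: [-0.1, -0.6, -1.8]
opening: 0.0221
```

Request:
arm_command --commands '[{"wx": 0, "wy": 0, "wz": 0, "tx": 46, "ty": 12.7, "tz": 0, "hand": -1}, {"wx": 0, "wy": 0, "wz": 0, "tx": 46, "ty": 12.7, "tz": 0, "hand": -1}, {"wx": 0, "wy": 0, "wz": 0, "tx": 46, "ty": 12.7, "tz": 0, "hand": -1}, {"wx": 0, "wy": 0, "wz": 0, "tx": 46, "ty": 12.7, "tz": 0, "hand": -1}, {"wx": 0, "wy": 0, "wz": 0, "tx": 46, "ty": 12.7, "tz": 0, "hand": -1}, {"wx": 0, "wy": 0, "wz": 0, "tx": 24, "ty": 6.6, "tz": 0, "hand": -1}, {"wx": 0, "wy": 0, "wz": 0, "tx": 0, "ty": 0, "tz": 30, "hand": -1}, {"wx": 0, "wy": 0, "wz": 0, "tx": 0, "ty": 0, "tz": 40, "hand": -1}, {"wx": 0, "wy": 0, "wz": 0, "tx": 0, "ty": 0, "tz": 40, "hand": -1}, {"wx": 0, "wy": 0, "wz": 0, "tx": 0, "ty": 0, "tz": 30, "hand": -1}, {"wx": 0, "wy": 0, "wz": 0, "tx": 0, "ty": 0, "tz": 10, "hand": -1}, {"wx": 0, "wy": 0, "wz": 0, "tx": 0, "ty": 0, "tz": 0, "hand": -1}]'

```text
time_s: 28.2
ee_pos: [0.4988, 0.3352, 0.1469]
eef_rot: [-0.0, 0.556, 0.831, -0.001]
wrist_force: [-0.0, 0.2, -1.5]
opening: 0.0228
```

Request:
arm_command --commands '[{"wx": 0, "wy": 0, "wz": 0, "tx": 0, "ty": 0, "tz": 3.5, "hand": -1}, {"wx": 0, "wy": 0, "wz": 0, "tx": 0, "ty": 0, "tz": 1.5, "hand": -1}, {"wx": 0, "wy": 0, "wz": 0, "tx": 0, "ty": 0, "tz": 0, "hand": -1}]'

```text
time_s: 28.58
ee_pos: [0.4995, 0.3353, 0.1427]
eef_rot: [0.0, 0.556, 0.831, 0.0]
wrist_force: [-0.4, -0.2, -2.8]
opening: 0.0225
```

Request:
arm_command --commands '[{"wx": 0, "wy": 0, "wz": 0, "tx": 0, "ty": 0, "tz": 1, "hand": -1}, {"wx": 0, "wy": 0, "wz": 0, "tx": 0, "ty": 0, "tz": 0, "hand": -0.3}, {"wx": 0, "wy": 0, "wz": 0, "tx": 0, "ty": 0, "tz": 0, "hand": 0.1}, {"wx": 0, "wy": 0, "wz": 0, "tx": 0, "ty": 0, "tz": -20, "hand": 0.1}, {"wx": 0, "wy": 0, "wz": 0, "tx": 0, "ty": 0, "tz": -40, "hand": 0.1}, {"wx": 0, "wy": 0, "wz": 0, "tx": 0, "ty": 0, "tz": -50, "hand": 0.1}, {"wx": 0, "wy": 0, "wz": 0, "tx": -15, "ty": -4, "tz": -50, "hand": 0}, {"wx": 0, "wy": 0, "wz": 0, "tx": -35, "ty": -9, "tz": 0, "hand": 0}, {"wx": 0, "wy": 0, "wz": 0, "tx": -46.5, "ty": -11.6, "tz": 0, "hand": -0.1}, {"wx": 0, "wy": 0, "wz": 0, "tx": -46.5, "ty": -11.6, "tz": 0, "hand": -0.1}, {"wx": 0, "wy": 0, "wz": 0, "tx": -46.5, "ty": -11.6, "tz": 0, "hand": -0.1}, {"wx": 0, "wy": 0, "wz": 0, "tx": -46.5, "ty": -11.6, "tz": 0, "hand": -0.1}]'

```text
time_s: 30.08
ee_pos: [0.5345, 0.0929, 0.3014]
eef_rot: [0.0, 0.556, 0.831, 0.0]
wrist_force: [1.4, 0.6, 1.3]
opening: 0.0381
```

Request:
arm_command --commands '[{"wx": 0, "wy": 0, "wz": 0, "tx": -46.5, "ty": -11.6, "tz": 0, "hand": -0.1}, {"wx": 0, "wy": 0, "wz": 0, "tx": -46.5, "ty": -11.6, "tz": 0, "hand": -0.1}, {"wx": 0, "wy": 0, "wz": 0, "tx": -46.5, "ty": -11.6, "tz": 0, "hand": -0.1}, {"wx": 0, "wy": 0, "wz": 0, "tx": -46.5, "ty": -11.6, "tz": 0, "hand": -0.1}, {"wx": 0, "wy": 0, "wz": 0, "tx": -46.5, "ty": -11.6, "tz": 0, "hand": -0.1}, {"wx": 0, "wy": 0, "wz": 0, "tx": -46.5, "ty": -11.6, "tz": 0, "hand": -0.1}, {"wx": 0, "wy": 0, "wz": 0, "tx": -46.5, "ty": -11.6, "tz": 0, "hand": -0.1}, {"wx": 0, "wy": 0, "wz": 0, "tx": -46.5, "ty": -11.6, "tz": 0, "hand": -0.1}, {"wx": 0, "wy": 0, "wz": 0, "tx": -26, "ty": -6.5, "tz": 0, "hand": -0.1}, {"wx": 0, "wy": 0, "wz": 0, "tx": -10, "ty": -2.3, "tz": 0, "hand": -0.1}, {"wx": 0, "wy": 0, "wz": 0, "tx": 0, "ty": 0, "tz": 0, "hand": -0.1}]'

```text
time_s: 31.45
ee_pos: [0.5959, -0.3214, 0.301]
eef_rot: [-0.0, 0.556, 0.831, 0.0]
wrist_force: [0.3, 0.5, 0.4]
opening: 0.0386
```

```bash
cat > caps.py <<'E'
from h import *
c=bot.get_calibration("wrist");w=bot.capture("wrist");cv2.imwrite("pics/wl.png",w)
hsv=cv2.cvtColor(w,cv2.COLOR_BGR2HSV)
for n,lo,hi in [("green",(55,100,140),(85,255,255)),("red",(0,180,200),(4,255,255))]:
    m=cv2.inRange(hsv,lo,hi);k,l,s,ce=cv2.connectedComponentsWithStats(m)
    for i in range(1,k):
        if s[i,4]>100: print(n,s[i],ray(c,*ce[i],.136).round(4))
E
python3 - <<'E'
from h import *
import caps
plan(.596,-.3215,.178,112.4)
E
```

```text
green [309 189  29  28 625] [ 0.5962 -0.3208  0.136 ]
red [104 102  30  27 296] [ 0.436  -0.3159  0.136 ]
red [240 189  29  27 594] [ 0.5466 -0.3412  0.136 ]
t 31.5 pos [ 0.5958 -0.3207  0.3011] yaw 112.4 Z [-0.     0.001 -1.   ] wz 0.0 tx -0.8 ty -0.1 tz 123.1 j [-0.54  0.52  1.53  0.    1.09 -0.93] F [-0.1 -0.1  0.7] op 0.0383
```

Request:
arm_command --commands '[{"wx": 0, "wy": 0, "wz": 0, "tx": 0, "ty": 0, "tz": 30, "hand": -0.1}, {"wx": 0, "wy": 0, "wz": 0, "tx": 0, "ty": 0, "tz": 40, "hand": -0.1}, {"wx": 0, "wy": 0, "wz": 0, "tx": 0, "ty": 0, "tz": 28, "hand": -0.1}, {"wx": 0, "wy": 0, "wz": 0, "tx": 0, "ty": 0, "tz": 15, "hand": -0.1}, {"wx": 0, "wy": 0, "wz": 0, "tx": 0, "ty": 0, "tz": 10, "hand": -0.1}, {"wx": 0, "wy": 0, "wz": 0, "tx": 0, "ty": 0, "tz": 0, "hand": -0.1}, {"wx": 0, "wy": 0, "wz": 0, "tx": 0, "ty": 0, "tz": 0, "hand": -0.6}, {"wx": 0, "wy": 0, "wz": 0, "tx": 0, "ty": 0, "tz": 0, "hand": -1}, {"wx": 0, "wy": 0, "wz": 0, "tx": 0, "ty": 0, "tz": 0, "hand": -1}, {"wx": 0, "wy": 0, "wz": 0, "tx": 0, "ty": 0, "tz": 0, "hand": -1}]'

```text
time_s: 32.75
ee_pos: [0.5964, -0.3218, 0.1793]
eef_rot: [0.001, 0.556, 0.831, 0.0]
wrist_force: [-0.4, 1.1, 6.9]
opening: 0.0221
```

Request:
arm_command --commands '[{"wx": 0, "wy": 0, "wz": 0, "tx": 0, "ty": 0, "tz": -10, "hand": -1}, {"wx": 0, "wy": 0, "wz": 0, "tx": 0, "ty": 0, "tz": -30, "hand": -1}, {"wx": 0, "wy": 0, "wz": 0, "tx": 0, "ty": 0, "tz": -40, "hand": -1}, {"wx": 0, "wy": 0, "wz": 0, "tx": 0, "ty": 0, "tz": -40, "hand": -1}, {"wx": 0, "wy": 0, "wz": 0, "tx": 10, "ty": 4, "tz": 0, "hand": -1}, {"wx": 0, "wy": 0, "wz": 0, "tx": 30, "ty": 12, "tz": 0, "hand": -1}, {"wx": 0, "wy": 0, "wz": 0, "tx": 45, "ty": 18, "tz": 0, "hand": -1}, {"wx": 0, "wy": 0, "wz": 0, "tx": 45, "ty": 18, "tz": 0, "hand": -1}, {"wx": 0, "wy": 0, "wz": 0, "tx": 45, "ty": 18, "tz": 0, "hand": -1}, {"wx": 0, "wy": 0, "wz": 0, "tx": 45, "ty": 18, "tz": 0, "hand": -1}, {"wx": 0, "wy": 0, "wz": 0, "tx": 45, "ty": 18, "tz": 0, "hand": -1}, {"wx": 0, "wy": 0, "wz": 0, "tx": 45, "ty": 18, "tz": 0, "hand": -1}]'

```text
time_s: 34.25
ee_pos: [0.5917, 0.0141, 0.2978]
eef_rot: [-0.0, 0.556, 0.831, -0.0]
wrist_force: [0.2, 0.0, -1.4]
opening: 0.0223
```

Request:
arm_command --commands '[{"wx": 0, "wy": 0, "wz": 0, "tx": 45, "ty": 18, "tz": 0, "hand": -1}, {"wx": 0, "wy": 0, "wz": 0, "tx": 45, "ty": 18, "tz": 0, "hand": -1}, {"wx": 0, "wy": 0, "wz": 0, "tx": 45, "ty": 18, "tz": 0, "hand": -1}, {"wx": 0, "wy": 0, "wz": 0, "tx": 45, "ty": 18, "tz": 0, "hand": -1}, {"wx": 0, "wy": 0, "wz": 0, "tx": 30, "ty": 12, "tz": 0, "hand": -1}, {"wx": 0, "wy": 0, "wz": 0, "tx": 15, "ty": 6, "tz": 0, "hand": -1}, {"wx": 0, "wy": 0, "wz": 0, "tx": 0, "ty": 0, "tz": 30, "hand": -1}, {"wx": 0, "wy": 0, "wz": 0, "tx": 0, "ty": 0, "tz": 40, "hand": -1}, {"wx": 0, "wy": 0, "wz": 0, "tx": 0, "ty": 0, "tz": 40, "hand": -1}, {"wx": 0, "wy": 0, "wz": 0, "tx": 0, "ty": 0, "tz": 30, "hand": -1}, {"wx": 0, "wy": 0, "wz": 0, "tx": 0, "ty": 0, "tz": 10, "hand": -1}, {"wx": 0, "wy": 0, "wz": 0, "tx": 0, "ty": 0, "tz": 0, "hand": -1}]'

```text
time_s: 35.75
ee_pos: [0.5898, 0.2543, 0.1481]
eef_rot: [-0.0, 0.556, 0.831, -0.0]
wrist_force: [-0.9, -0.6, -2.2]
opening: 0.0222
```

Request:
arm_command --commands '[{"wx": 0, "wy": 0, "wz": 0, "tx": 0, "ty": 0, "tz": 3.5, "hand": -1}, {"wx": 0, "wy": 0, "wz": 0, "tx": 0, "ty": 0, "tz": 1.5, "hand": -1}, {"wx": 0, "wy": 0, "wz": 0, "tx": 0, "ty": 0, "tz": 0, "hand": -1}]'

```text
time_s: 36.12
ee_pos: [0.59, 0.2547, 0.1437]
eef_rot: [0.0, 0.556, 0.831, 0.0]
wrist_force: [-0.6, -0.2, -1.2]
opening: 0.0225
```

Request:
arm_command --commands '[{"wx": 0, "wy": 0, "wz": 0, "tx": 0, "ty": 0, "tz": 0.5, "hand": -1}, {"wx": 0, "wy": 0, "wz": 0, "tx": 0, "ty": 0, "tz": 0, "hand": -0.3}, {"wx": 0, "wy": 0, "wz": 0, "tx": 0, "ty": 0, "tz": 0, "hand": 0.1}, {"wx": 0, "wy": 0, "wz": 0, "tx": 0, "ty": 0, "tz": -20, "hand": 0.1}, {"wx": 0, "wy": 0, "wz": 0, "tx": 0, "ty": 0, "tz": -40, "hand": 0.1}, {"wx": 0, "wy": 0, "wz": 0, "tx": 0, "ty": 0, "tz": -50, "hand": 0.1}, {"wx": 0, "wy": 0, "wz": 0, "tx": -15, "ty": -7.5, "tz": -50, "hand": 0}, {"wx": 0, "wy": 0, "wz": 0, "tx": -35, "ty": -17.5, "tz": 0, "hand": 0}, {"wx": 0, "wy": 0, "wz": 0, "tx": -46, "ty": -23, "tz": 0, "hand": -0.1}, {"wx": 0, "wy": 0, "wz": 0, "tx": -46, "ty": -23, "tz": 0, "hand": -0.1}, {"wx": 0, "wy": 0, "wz": 0, "tx": -46, "ty": -23, "tz": 0, "hand": -0.1}, {"wx": 0, "wy": 0, "wz": 0, "tx": -46, "ty": -23, "tz": 0, "hand": -0.1}]'

```text
time_s: 37.62
ee_pos: [0.5707, -0.0078, 0.3043]
eef_rot: [0.001, 0.556, 0.831, 0.0]
wrist_force: [1.7, -0.7, -0.1]
opening: 0.0384
```

Request:
arm_command --commands '[{"wx": 0, "wy": 0, "wz": 0, "tx": -46, "ty": -23, "tz": 0, "hand": -0.1}, {"wx": 0, "wy": 0, "wz": 0, "tx": -46, "ty": -23, "tz": 0, "hand": -0.1}, {"wx": 0, "wy": 0, "wz": 0, "tx": -46, "ty": -23, "tz": 0, "hand": -0.1}, {"wx": 0, "wy": 0, "wz": 0, "tx": -46, "ty": -23, "tz": 0, "hand": -0.1}, {"wx": 0, "wy": 0, "wz": 0, "tx": -46, "ty": -23, "tz": 0, "hand": -0.1}, {"wx": 0, "wy": 0, "wz": 0, "tx": -46, "ty": -23, "tz": 0, "hand": -0.1}, {"wx": 0, "wy": 0, "wz": 0, "tx": -20, "ty": -10, "tz": 0, "hand": -0.1}, {"wx": 0, "wy": 0, "wz": 0, "tx": -5, "ty": -2, "tz": 0, "hand": -0.1}, {"wx": 0, "wy": 0, "wz": 0, "tx": 0, "ty": 0, "tz": 0, "hand": -0.1}]'

```text
time_s: 38.75
ee_pos: [0.5471, -0.341, 0.3031]
eef_rot: [-0.0, 0.556, 0.831, 0.0]
wrist_force: [-0.4, 0.6, 0.6]
opening: 0.0385
```

```bash
python3 - <<'E'
from h import *
import caps
plan(.5468,-.3418,.178,112.4)
E
```

```text
red [167 103  29  27 318] [ 0.4275 -0.3191  0.136 ]
red [307 189  29  27 603] [ 0.5463 -0.3415  0.136 ]
t 38.8 pos [ 0.5471 -0.3406  0.303 ] yaw 112.4 Z [ 0.  0. -1.] wz 0.0 tx -1.0 ty -0.8 tz 125.0 j [-0.6   0.47  1.61  0.    1.06 -1.  ] F [-1.1 -0.3 -0.3] op 0.0386
```

Request:
arm_command --commands '[{"wx": 0, "wy": 0, "wz": 0, "tx": -0.5, "ty": -0.5, "tz": 30, "hand": -0.1}, {"wx": 0, "wy": 0, "wz": 0, "tx": 0, "ty": 0, "tz": 40, "hand": -0.1}, {"wx": 0, "wy": 0, "wz": 0, "tx": 0, "ty": 0, "tz": 30, "hand": -0.1}, {"wx": 0, "wy": 0, "wz": 0, "tx": 0, "ty": 0, "tz": 15, "hand": -0.1}, {"wx": 0, "wy": 0, "wz": 0, "tx": 0, "ty": 0, "tz": 10, "hand": -0.1}, {"wx": 0, "wy": 0, "wz": 0, "tx": 0, "ty": 0, "tz": 0, "hand": -0.1}, {"wx": 0, "wy": 0, "wz": 0, "tx": 0, "ty": 0, "tz": 0, "hand": -0.6}, {"wx": 0, "wy": 0, "wz": 0, "tx": 0, "ty": 0, "tz": 0, "hand": -1}, {"wx": 0, "wy": 0, "wz": 0, "tx": 0, "ty": 0, "tz": 0, "hand": -1}, {"wx": 0, "wy": 0, "wz": 0, "tx": 0, "ty": 0, "tz": 0, "hand": -1}]'

```text
time_s: 40.05
ee_pos: [0.5471, -0.3427, 0.1788]
eef_rot: [0.001, 0.556, 0.831, 0.0]
wrist_force: [-0.5, 0.5, 6.9]
opening: 0.022
```

Request:
arm_command --commands '[{"wx": 0, "wy": 0, "wz": 0, "tx": 0, "ty": 0, "tz": -10, "hand": -1}, {"wx": 0, "wy": 0, "wz": 0, "tx": 0, "ty": 0, "tz": -30, "hand": -1}, {"wx": 0, "wy": 0, "wz": 0, "tx": 0, "ty": 0, "tz": -40, "hand": -1}, {"wx": 0, "wy": 0, "wz": 0, "tx": 0, "ty": 0, "tz": -40, "hand": -1}, {"wx": 0, "wy": 0, "wz": 0, "tx": 10, "ty": 3, "tz": 0, "hand": -1}, {"wx": 0, "wy": 0, "wz": 0, "tx": 30, "ty": 10, "tz": 0, "hand": -1}, {"wx": 0, "wy": 0, "wz": 0, "tx": 45, "ty": 14.5, "tz": 0, "hand": -1}, {"wx": 0, "wy": 0, "wz": 0, "tx": 45, "ty": 14.5, "tz": 0, "hand": -1}, {"wx": 0, "wy": 0, "wz": 0, "tx": 45, "ty": 14.5, "tz": 0, "hand": -1}, {"wx": 0, "wy": 0, "wz": 0, "tx": 45, "ty": 14.5, "tz": 0, "hand": -1}, {"wx": 0, "wy": 0, "wz": 0, "tx": 45, "ty": 14.5, "tz": 0, "hand": -1}, {"wx": 0, "wy": 0, "wz": 0, "tx": 45, "ty": 14.5, "tz": 0, "hand": -1}]'

```text
time_s: 41.55
ee_pos: [0.5201, -0.016, 0.2973]
eef_rot: [-0.0, 0.556, 0.831, -0.0]
wrist_force: [1.0, -0.2, -1.5]
opening: 0.0225
```

Request:
arm_command --commands '[{"wx": 0, "wy": 0, "wz": 0, "tx": 45, "ty": 14.5, "tz": 0, "hand": -1}, {"wx": 0, "wy": 0, "wz": 0, "tx": 45, "ty": 14.5, "tz": 0, "hand": -1}, {"wx": 0, "wy": 0, "wz": 0, "tx": 45, "ty": 14.5, "tz": 0, "hand": -1}, {"wx": 0, "wy": 0, "wz": 0, "tx": 45, "ty": 14.5, "tz": 0, "hand": -1}, {"wx": 0, "wy": 0, "wz": 0, "tx": 45, "ty": 14.5, "tz": 0, "hand": -1}, {"wx": 0, "wy": 0, "wz": 0, "tx": 25, "ty": 8, "tz": 0, "hand": -1}, {"wx": 0, "wy": 0, "wz": 0, "tx": 9, "ty": 3, "tz": 30, "hand": -1}, {"wx": 0, "wy": 0, "wz": 0, "tx": 0, "ty": 0, "tz": 40, "hand": -1}, {"wx": 0, "wy": 0, "wz": 0, "tx": 0, "ty": 0, "tz": 40, "hand": -1}, {"wx": 0, "wy": 0, "wz": 0, "tx": 0, "ty": 0, "tz": 30, "hand": -1}, {"wx": 0, "wy": 0, "wz": 0, "tx": 0, "ty": 0, "tz": 10, "hand": -1}, {"wx": 0, "wy": 0, "wz": 0, "tx": 0, "ty": 0, "tz": 0, "hand": -1}]'

```text
time_s: 43.05
ee_pos: [0.4991, 0.2536, 0.1475]
eef_rot: [-0.0, 0.556, 0.831, -0.0]
wrist_force: [0.1, 0.4, -1.2]
opening: 0.0221
```

Request:
arm_command --commands '[{"wx": 0, "wy": 0, "wz": 0, "tx": 0, "ty": 0, "tz": 3.5, "hand": -1}, {"wx": 0, "wy": 0, "wz": 0, "tx": 0, "ty": 0, "tz": 1, "hand": -1}, {"wx": 0, "wy": 0, "wz": 0, "tx": 0, "ty": 0, "tz": 0, "hand": -1}]'

```text
time_s: 43.42
ee_pos: [0.4997, 0.2537, 0.1437]
eef_rot: [0.0, 0.556, 0.831, 0.0]
wrist_force: [-0.7, 0.4, -3.1]
opening: 0.0223
```

Request:
arm_command --commands '[{"wx": 0, "wy": 0, "wz": 0, "tx": 0, "ty": 0, "tz": 0.5, "hand": -1}, {"wx": 0, "wy": 0, "wz": 0, "tx": 0, "ty": 0, "tz": 0, "hand": -0.3}, {"wx": 0, "wy": 0, "wz": 0, "tx": 0, "ty": 0, "tz": 0, "hand": 0.1}, {"wx": 0, "wy": 0, "wz": 0, "tx": 0, "ty": 0, "tz": -20, "hand": 0.1}, {"wx": 0, "wy": 0, "wz": 0, "tx": 0, "ty": 0, "tz": -40, "hand": 0.1}, {"wx": 0, "wy": 0, "wz": 0, "tx": 0, "ty": 0, "tz": -50, "hand": 0.1}, {"wx": 0, "wy": 0, "wz": 0, "tx": 0, "ty": 0, "tz": -50, "hand": 0}, {"wx": 0, "wy": 0, "wz": 10, "tx": 0, "ty": 0, "tz": -30, "hand": 0}, {"wx": 0, "wy": 0, "wz": 10, "tx": 0, "ty": 0, "tz": -30, "hand": 0}, {"wx": 0, "wy": 0, "wz": 10, "tx": 0, "ty": 0, "tz": -30, "hand": 0}, {"wx": 0, "wy": 0, "wz": 10, "tx": 0, "ty": 0, "tz": 0, "hand": 0}, {"wx": 0, "wy": 0, "wz": 10, "tx": 0, "ty": 0, "tz": 0, "hand": 0}]'

```text
time_s: 44.92
ee_pos: [0.4994, 0.2536, 0.3932]
eef_rot: [0.0, 0.857, 0.516, 0.0]
wrist_force: [-0.1, -0.5, 0.3]
opening: 0.0427
```

Request:
arm_command --commands '[{"wx": 0, "wy": 0, "wz": 10, "tx": 0, "ty": 0, "tz": 0, "hand": 0}, {"wx": 0, "wy": 0, "wz": 10, "tx": 0, "ty": 0, "tz": 0, "hand": 0}, {"wx": 0, "wy": 0, "wz": 10, "tx": 0, "ty": 0, "tz": 0, "hand": 0}, {"wx": 0, "wy": 0, "wz": 10, "tx": 0, "ty": 0, "tz": 0, "hand": 0}, {"wx": 0, "wy": 0, "wz": 0, "tx": -10, "ty": 22, "tz": 0, "hand": 0}, {"wx": 0, "wy": 0, "wz": 0, "tx": -18, "ty": 41, "tz": 0, "hand": 0}, {"wx": 0, "wy": 0, "wz": 0, "tx": -18, "ty": 41, "tz": 0, "hand": 0}, {"wx": 0, "wy": 0, "wz": 0, "tx": -18, "ty": 41, "tz": 0, "hand": 0}, {"wx": 0, "wy": 0, "wz": 0, "tx": -18, "ty": 41, "tz": 0, "hand": 0}, {"wx": 0, "wy": 0, "wz": 0, "tx": -18, "ty": 41, "tz": 0, "hand": 0}, {"wx": 0, "wy": 0, "wz": 0, "tx": -18, "ty": 41, "tz": 0, "hand": 0}, {"wx": 0, "wy": 0, "wz": 0, "tx": -18, "ty": 41, "tz": 0, "hand": 0}]'

```text
time_s: 46.42
ee_pos: [0.4912, -0.0853, 0.3929]
eef_rot: [0.0, 0.981, 0.194, 0.0]
wrist_force: [1.4, 0.7, -0.3]
opening: 0.0429
```

Request:
arm_command --commands '[{"wx": 0, "wy": 0, "wz": 0, "tx": -18, "ty": 41, "tz": 0, "hand": 0}, {"wx": 0, "wy": 0, "wz": 0, "tx": -18, "ty": 41, "tz": 0, "hand": 0}, {"wx": 0, "wy": 0, "wz": 0, "tx": -18, "ty": 41, "tz": 0, "hand": 0}, {"wx": 0, "wy": 0, "wz": 0, "tx": -18, "ty": 41, "tz": 0, "hand": 0}, {"wx": 0, "wy": 0, "wz": 0, "tx": -18, "ty": 41, "tz": 0, "hand": 0}, {"wx": 0, "wy": 0, "wz": 0, "tx": -10, "ty": 24, "tz": 0, "hand": 0}, {"wx": 0, "wy": 0, "wz": 0, "tx": 0, "ty": 0, "tz": 0, "hand": 0}]'

```text
time_s: 47.3
ee_pos: [0.4862, -0.335, 0.3924]
eef_rot: [-0.0, 0.981, 0.193, -0.0]
wrist_force: [-0.4, -0.1, -0.7]
opening: 0.0429
```

```bash
python3 - <<'E'
from h import *
plan(.5596,-.3024,.30,22.4)
c=bot.get_calibration("wrist"); np.save("c7.npy",c,allow_pickle=True)
im=bot.capture("wrist"); t=bot.capture("top"); cv2.imwrite("pics/w7.png",im);cv2.imwrite("pics/t7.png",t)
a=cv2.resize(im[0:200,190:440],(500,400),interpolation=cv2.INTER_CUBIC)
b=cv2.resize(t[150:260,200:360],None,fx=1.875*1,fy=1.875,interpolation=cv2.INTER_CUBIC)
o=np.zeros((400,800,3),np.uint8);o[:,:500]=a;o[:b.shape[0],500:]=b[:, :300];cv2.imwrite("pics/v7.png",o)
print("ctr px",px(c,[.5596,-.3024,.125]))
E
```

```text
t 47.3 pos [ 0.4862 -0.335   0.3924] yaw 22.3 Z [-0.  0. -1.] wz -0.1 tx 80.3 ty -2.1 tz 92.4 j [-0.65  0.32  1.63 -0.    1.2   0.53] F [-0.4 -0.1 -0.7] op 0.0429
ctr px [320.75001642  95.80900762]
```

View pics/v7.png

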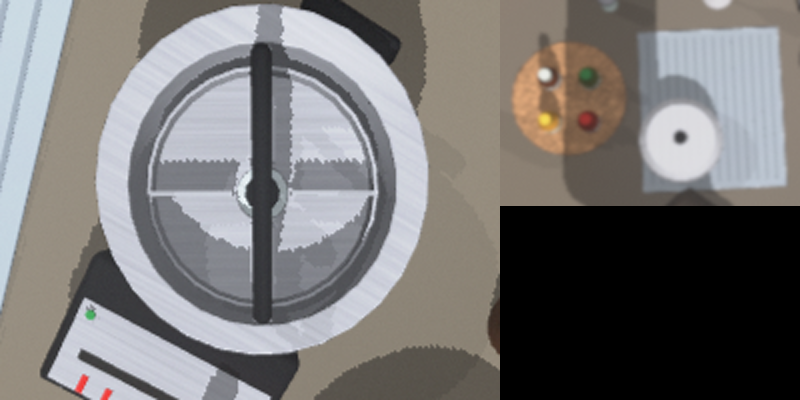

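The four bottles stand upright on the board. In the composite's pixels white is at (545,75), green (588,76), yellow (545,120) and red (588,120). The lid is on the mat, and the carrier is empty and still centred, with the handle bar at column 262. Next, grip the bar.

Request:
arm_command --commands '[{"wx": 0, "wy": 0, "wz": 0, "tx": 40, "ty": -1, "tz": 0, "hand": 0}, {"wx": 0, "wy": 0, "wz": 0, "tx": 40, "ty": -1, "tz": 30, "hand": 0}, {"wx": 0, "wy": 0, "wz": 0, "tx": 0, "ty": 0, "tz": 45, "hand": 0}, {"wx": 0, "wy": 0, "wz": 0, "tx": 0, "ty": 0, "tz": 45, "hand": 0}, {"wx": 0, "wy": 0, "wz": 0, "tx": 0, "ty": 0, "tz": 45, "hand": 0}, {"wx": 0, "wy": 0, "wz": 0, "tx": 0, "ty": 0, "tz": 35, "hand": 0}, {"wx": 0, "wy": 0, "wz": 0, "tx": 0, "ty": 0, "tz": 20, "hand": 0}, {"wx": 0, "wy": 0, "wz": 0, "tx": 0, "ty": 0, "tz": 0, "hand": -0.3}, {"wx": 0, "wy": 0, "wz": 0, "tx": 0, "ty": 0, "tz": 0, "hand": -0.7}, {"wx": 0, "wy": 0, "wz": 0, "tx": 0, "ty": 0, "tz": 0, "hand": -1}, {"wx": 0, "wy": 0, "wz": 0, "tx": 0, "ty": 0, "tz": 0, "hand": -1}, {"wx": 0, "wy": 0, "wz": 0, "tx": 0, "ty": 0, "tz": 0, "hand": -1}]'

```text
time_s: 48.9
ee_pos: [0.5602, -0.3017, 0.1737]
eef_rot: [0.001, 0.981, 0.194, 0.001]
wrist_force: [1.0, 1.6, 7.3]
opening: 0.0094
```

Request:
arm_command --commands '[{"wx": 0, "wy": 0, "wz": 0, "tx": 0, "ty": 0, "tz": -5, "hand": -1}, {"wx": 0, "wy": 0, "wz": 0, "tx": 0, "ty": 0, "tz": -15, "hand": -1}, {"wx": 0, "wy": 0, "wz": 0, "tx": 0, "ty": 0, "tz": -30, "hand": -1}, {"wx": 0, "wy": 0, "wz": 0, "tx": 0, "ty": 0, "tz": -35, "hand": -1}, {"wx": 0, "wy": 0, "wz": 0, "tx": 0, "ty": 0, "tz": -30, "hand": -1}, {"wx": 0, "wy": 0, "wz": 0, "tx": 0, "ty": 0, "tz": -15, "hand": -1}, {"wx": 0, "wy": 0, "wz": 0, "tx": 0, "ty": 0, "tz": 0, "hand": -1}]'

```text
time_s: 49.78
ee_pos: [0.5598, -0.3015, 0.3037]
eef_rot: [0.001, 0.981, 0.194, 0.001]
wrist_force: [0.2, -0.4, -3.2]
opening: 0.0089
```

Request:
arm_command --commands '[{"wx": 0, "wy": 0, "wz": 0, "tx": 5, "ty": -12, "tz": 0, "hand": -1}, {"wx": 0, "wy": 0, "wz": 0, "tx": 15, "ty": -30, "tz": 0, "hand": -1}, {"wx": 0, "wy": 0, "wz": 0, "tx": 20, "ty": -35, "tz": 0, "hand": -1}, {"wx": 0, "wy": 0, "wz": 0, "tx": 20, "ty": -35, "tz": 0, "hand": -1}, {"wx": 0, "wy": 0, "wz": 0, "tx": 20, "ty": -35, "tz": 0, "hand": -1}, {"wx": 0, "wy": 0, "wz": 0, "tx": 15, "ty": -35, "tz": 0, "hand": -1}, {"wx": 0, "wy": 0, "wz": 0, "tx": 10, "ty": -20, "tz": 20, "hand": -1}, {"wx": 0, "wy": 0, "wz": 0, "tx": 0, "ty": 0, "tz": 40, "hand": -1}, {"wx": 0, "wy": 0, "wz": 0, "tx": 0, "ty": 0, "tz": 40, "hand": -1}, {"wx": 0, "wy": 0, "wz": 0, "tx": 0, "ty": 0, "tz": 30, "hand": -1}, {"wx": 0, "wy": 0, "wz": 0, "tx": 0, "ty": 0, "tz": 20, "hand": -1}, {"wx": 0, "wy": 0, "wz": 0, "tx": 0, "ty": 0, "tz": 0, "hand": -1}]'

```text
time_s: 51.28
ee_pos: [0.5778, -0.0737, 0.1504]
eef_rot: [-0.001, 0.981, 0.194, -0.002]
wrist_force: [0.5, 1.0, -1.8]
opening: 0.0091
```

Request:
arm_command --commands '[{"wx": 0, "wy": 0, "wz": 0, "tx": 0, "ty": 0, "tz": 5, "hand": -1}, {"wx": 0, "wy": 0, "wz": 0, "tx": 0, "ty": 0, "tz": 1.5, "hand": -1}, {"wx": 0, "wy": 0, "wz": 0, "tx": 0, "ty": 0, "tz": 0, "hand": -1}]'

```text
time_s: 51.65
ee_pos: [0.5798, -0.0746, 0.1466]
eef_rot: [0.0, 0.981, 0.194, 0.0]
wrist_force: [-0.3, 0.2, -1.8]
opening: 0.0086
```

Request:
arm_command --commands '[{"wx": 0, "wy": 0, "wz": 0, "tx": 0, "ty": 0, "tz": 3, "hand": -1}, {"wx": 0, "wy": 0, "wz": 0, "tx": 0, "ty": 0, "tz": 1.5, "hand": -1}, {"wx": 0, "wy": 0, "wz": 0, "tx": 0, "ty": 0, "tz": 0, "hand": -1}]'

```text
time_s: 52.02
ee_pos: [0.5795, -0.0746, 0.1416]
eef_rot: [-0.0, 0.981, 0.194, -0.0]
wrist_force: [-0.1, -0.2, -1.8]
opening: 0.009
```

Request:
arm_command --commands '[{"wx": 0, "wy": 0, "wz": 0, "tx": 0, "ty": 0, "tz": 1, "hand": -1}, {"wx": 0, "wy": 0, "wz": 0, "tx": 0, "ty": 0, "tz": 0, "hand": -0.6}, {"wx": 0, "wy": 0, "wz": 0, "tx": 0, "ty": 0, "tz": 0, "hand": -0.1}, {"wx": 0, "wy": 0, "wz": 0, "tx": 0, "ty": 0, "tz": -20, "hand": 0}, {"wx": 0, "wy": 0, "wz": 0, "tx": 0, "ty": 0, "tz": -50, "hand": 0}, {"wx": 0, "wy": 0, "wz": 0, "tx": 0, "ty": 0, "tz": -55, "hand": 0}, {"wx": 0, "wy": 0, "wz": 0, "tx": -15, "ty": 15, "tz": -50, "hand": 0}, {"wx": 0, "wy": 0, "wz": 0, "tx": -34, "ty": 38, "tz": -40, "hand": 0}, {"wx": 0, "wy": 0, "wz": 0, "tx": -34, "ty": 38, "tz": -35, "hand": 0}, {"wx": 0, "wy": 0, "wz": 0, "tx": -34, "ty": 38, "tz": 0, "hand": 0}, {"wx": 0, "wy": 0, "wz": 0, "tx": -34, "ty": 38, "tz": 0, "hand": 0}, {"wx": 0, "wy": 0, "wz": 0, "tx": -34, "ty": 38, "tz": 0, "hand": 0}]'

```text
time_s: 53.52
ee_pos: [0.4865, -0.3344, 0.3896]
eef_rot: [0.0, 0.981, 0.194, 0.0]
wrist_force: [0.3, -1.0, 0.4]
opening: 0.043
```

Request:
arm_command --commands '[{"wx": 0, "wy": 0, "wz": 0, "tx": 0, "ty": 0, "tz": 0, "hand": 0}, {"wx": 0, "wy": 0, "wz": 0, "tx": 0, "ty": 0, "tz": 0, "hand": 0}]'

```text
time_s: 53.78
ee_pos: [0.4872, -0.3328, 0.3892]
eef_rot: [-0.0, 0.981, 0.194, 0.0]
wrist_force: [-0.7, 0.1, 0.2]
opening: 0.0427
```

```bash
python3 - <<'E'
from h import *
plan(.5596,-.3024,.129,22.4)
c=bot.get_calibration("wrist"); np.save("c8.npy",c,allow_pickle=True)
im=bot.capture("wrist"); t=bot.capture("top"); cv2.imwrite("pics/w8.png",im);cv2.imwrite("pics/t8.png",t)
a=cv2.resize(im[0:200,190:440],(500,400),interpolation=cv2.INTER_CUBIC)
b=cv2.resize(t[150:260,200:360],(300,206),interpolation=cv2.INTER_CUBIC)
o=np.zeros((400,800,3),np.uint8);o[:,:500]=a;o[:206,500:]=b;cv2.imwrite("pics/v8.png",o)
print("ctr px",px(c,[.5596,-.3024,.085]))
E
```

```text
t 53.8 pos [ 0.4872 -0.3328  0.3892] yaw 22.4 Z [-0.  0. -1.] wz -0.0 tx 78.5 ty -0.5 tz 260.2 j [-0.65  0.32  1.63  0.    1.19  0.53] F [-0.7  0.1  0.2] op 0.0427
ctr px [322.50197297  97.77430773]
```

View pics/v8.png

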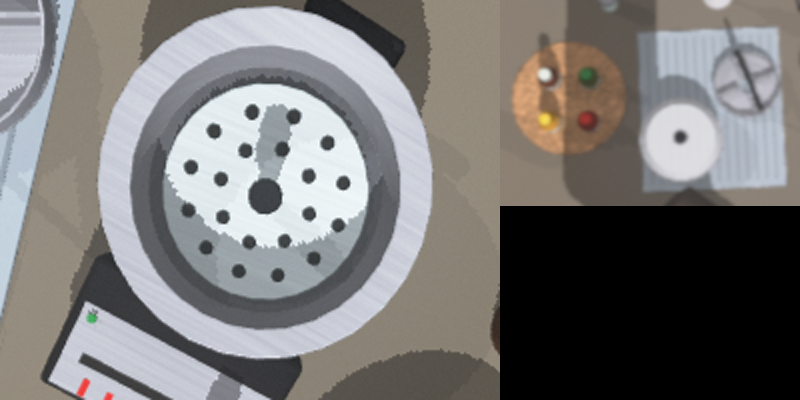

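The carrier is on the mat, clear of the lid. The trivet's knob is at composite (265,196), which is pixel (322.5,98) and matches the prediction of (322.5,97.8). Grip it.

Request:
arm_command --commands '[{"wx": 0, "wy": 0, "wz": 0, "tx": 39, "ty": 0, "tz": 0, "hand": 0}, {"wx": 0, "wy": 0, "wz": 0, "tx": 39.5, "ty": 0, "tz": 20, "hand": 0}, {"wx": 0, "wy": 0, "wz": 0, "tx": 0, "ty": 0, "tz": 55, "hand": 0}, {"wx": 0, "wy": 0, "wz": 0, "tx": 0, "ty": 0, "tz": 55, "hand": 0}, {"wx": 0, "wy": 0, "wz": 0, "tx": 0, "ty": 0, "tz": 50, "hand": 0}, {"wx": 0, "wy": 0, "wz": 0, "tx": 0, "ty": 0, "tz": 45, "hand": 0}, {"wx": 0, "wy": 0, "wz": 0, "tx": 0, "ty": 0, "tz": 25, "hand": 0}, {"wx": 0, "wy": 0, "wz": 0, "tx": 0, "ty": 0, "tz": 12, "hand": 0}, {"wx": 0, "wy": 0, "wz": 0, "tx": 0, "ty": 0, "tz": 0, "hand": 0}, {"wx": 0, "wy": 0, "wz": 0, "tx": 0, "ty": 0, "tz": 0, "hand": -0.6}, {"wx": 0, "wy": 0, "wz": 0, "tx": 0, "ty": 0, "tz": 0, "hand": -1}, {"wx": 0, "wy": 0, "wz": 0, "tx": 0, "ty": 0, "tz": 0, "hand": -1}]'

```text
time_s: 55.38
ee_pos: [0.5606, -0.3032, 0.1288]
eef_rot: [0.001, 0.981, 0.194, 0.001]
wrist_force: [0.1, 2.6, 6.9]
opening: 0.0187
```

Request:
arm_command --commands '[{"wx": 0, "wy": 0, "wz": 0, "tx": 0, "ty": 0, "tz": 0, "hand": -1}]'

```text
time_s: 55.5
ee_pos: [0.5606, -0.3032, 0.1288]
eef_rot: [0.001, 0.981, 0.194, 0.001]
wrist_force: [0.0, 2.8, 6.3]
opening: 0.0182
```

Request:
arm_command --commands '[{"wx": 0, "wy": 0, "wz": 0, "tx": 0, "ty": 0, "tz": -5, "hand": -1}, {"wx": 0, "wy": 0, "wz": 0, "tx": 0, "ty": 0, "tz": -15, "hand": -1}, {"wx": 0, "wy": 0, "wz": 0, "tx": 0, "ty": 0, "tz": -30, "hand": -1}, {"wx": 0, "wy": 0, "wz": 0, "tx": 0, "ty": 0, "tz": -35, "hand": -1}, {"wx": 0, "wy": 0, "wz": 0, "tx": 0, "ty": 0, "tz": -35, "hand": -1}, {"wx": 0, "wy": 0, "wz": 0, "tx": 0, "ty": 0, "tz": -15, "hand": -1}, {"wx": 0, "wy": 0, "wz": 0, "tx": 0, "ty": 0, "tz": 0, "hand": -1}]'

```text
time_s: 56.38
ee_pos: [0.5602, -0.3032, 0.2633]
eef_rot: [0.001, 0.981, 0.194, 0.001]
wrist_force: [0.1, -0.0, -1.2]
opening: 0.0182
```

Request:
arm_command --commands '[{"wx": 0, "wy": 0, "wz": 0, "tx": 8, "ty": -12, "tz": 0, "hand": -1}, {"wx": 0, "wy": 0, "wz": 0, "tx": 18, "ty": -30, "tz": 0, "hand": -1}, {"wx": 0, "wy": 0, "wz": 0, "tx": 25, "ty": -39, "tz": 0, "hand": -1}, {"wx": 0, "wy": 0, "wz": 0, "tx": 25, "ty": -39, "tz": 0, "hand": -1}, {"wx": 0, "wy": 0, "wz": 0, "tx": 25, "ty": -39, "tz": 0, "hand": -1}, {"wx": 0, "wy": 0, "wz": 0, "tx": 25, "ty": -39, "tz": 0, "hand": -1}, {"wx": 0, "wy": 0, "wz": 0, "tx": 25, "ty": -39, "tz": 0, "hand": -1}, {"wx": 0, "wy": 0, "wz": 0, "tx": 25, "ty": -39, "tz": 0, "hand": -1}, {"wx": 0, "wy": 0, "wz": 0, "tx": 25, "ty": -39, "tz": 0, "hand": -1}, {"wx": 0, "wy": 0, "wz": 0, "tx": 11, "ty": -17, "tz": 0, "hand": -1}, {"wx": 0, "wy": 0, "wz": 0, "tx": 0, "ty": 0, "tz": 20, "hand": -1}, {"wx": 0, "wy": 0, "wz": 0, "tx": 0, "ty": 0, "tz": 0, "hand": -1}]'

```text
time_s: 57.88
ee_pos: [0.6279, 0.085, 0.2401]
eef_rot: [-0.0, 0.981, 0.195, -0.002]
wrist_force: [0.5, -0.1, -2.2]
opening: 0.0184
```

```bash
python3 - <<'E'
from h import *
plan(.63,.085,.1035,22.4)
E
```

```text
t 57.9 pos [0.6279 0.085  0.2401] yaw 22.4 Z [-0.004 -0.    -1.   ] wz 0.0 tx 2.0 ty 0.8 tz 136.6 j [ 0.09  0.53  1.69 -0.    0.93  1.27] F [ 0.5 -0.1 -2.2] op 0.0184
```

Request:
arm_command --commands '[{"wx": 0, "wy": 0, "wz": 0, "tx": 0, "ty": 0, "tz": 35, "hand": -1}, {"wx": 0, "wy": 0, "wz": 0, "tx": 0, "ty": 0, "tz": 40, "hand": -1}, {"wx": 0, "wy": 0, "wz": 0, "tx": 0, "ty": 0, "tz": 35, "hand": -1}, {"wx": 0, "wy": 0, "wz": 0, "tx": 0, "ty": 0, "tz": 15, "hand": -1}, {"wx": 0, "wy": 0, "wz": 0, "tx": 0, "ty": 0, "tz": 6, "hand": -1}, {"wx": 0, "wy": 0, "wz": 0, "tx": 0, "ty": 0, "tz": 0, "hand": -1}, {"wx": 0, "wy": 0, "wz": 0, "tx": 0, "ty": 0, "tz": 0, "hand": -1}]'

```text
time_s: 58.75
ee_pos: [0.63, 0.0848, 0.1125]
eef_rot: [0.0, 0.981, 0.194, 0.001]
wrist_force: [0.3, -0.2, -1.8]
opening: 0.0185
```

Request:
arm_command --commands '[{"wx": 0, "wy": 0, "wz": 0, "tx": 0, "ty": 0, "tz": 6, "hand": -1}, {"wx": 0, "wy": 0, "wz": 0, "tx": 0, "ty": 0, "tz": 2, "hand": -1}, {"wx": 0, "wy": 0, "wz": 0, "tx": 0, "ty": 0, "tz": 0.8, "hand": -1}, {"wx": 0, "wy": 0, "wz": 0, "tx": 0, "ty": 0, "tz": 0, "hand": -1}]'

```text
time_s: 59.25
ee_pos: [0.6292, 0.0848, 0.1028]
eef_rot: [-0.0, 0.981, 0.194, -0.0]
wrist_force: [-2.7, -0.4, 5.3]
opening: 0.0184
```

The trivet is down. Release, rise and withdraw for a final look.

Request:
arm_command --commands '[{"wx": 0, "wy": 0, "wz": 0, "tx": 0, "ty": 0, "tz": 0, "hand": -0.4}, {"wx": 0, "wy": 0, "wz": 0, "tx": 0, "ty": 0, "tz": 0, "hand": 0}, {"wx": 0, "wy": 0, "wz": 0, "tx": 0, "ty": 0, "tz": 0, "hand": 0}, {"wx": 0, "wy": 0, "wz": 0, "tx": 0, "ty": 0, "tz": -30, "hand": 0}, {"wx": 0, "wy": 0, "wz": 0, "tx": 0, "ty": 0, "tz": -55, "hand": 0}, {"wx": 0, "wy": 0, "wz": 0, "tx": 0, "ty": 0, "tz": -60, "hand": 0}, {"wx": 0, "wy": 0, "wz": 0, "tx": 0, "ty": 0, "tz": -60, "hand": 0}, {"wx": 0, "wy": 0, "wz": 0, "tx": 0, "ty": 0, "tz": -60, "hand": 0}, {"wx": 0, "wy": 0, "wz": 0, "tx": -20, "ty": 20, "tz": -20, "hand": 0}, {"wx": 0, "wy": 0, "wz": 0, "tx": -35, "ty": 35, "tz": 0, "hand": 0}, {"wx": 0, "wy": 0, "wz": 0, "tx": -35, "ty": 35, "tz": 0, "hand": 0}, {"wx": 0, "wy": 0, "wz": 0, "tx": -35, "ty": 35, "tz": 0, "hand": 0}]'

```text
time_s: 60.75
ee_pos: [0.5606, -0.0797, 0.3876]
eef_rot: [0.0, 0.981, 0.194, 0.0]
wrist_force: [0.3, -0.2, 0.2]
opening: 0.0426
```

Request:
arm_command --commands '[{"wx": 0, "wy": 0, "wz": 0, "tx": -35, "ty": 35, "tz": 0, "hand": 0}, {"wx": 0, "wy": 0, "wz": 0, "tx": -35, "ty": 35, "tz": 0, "hand": 0}, {"wx": 0, "wy": 0, "wz": 0, "tx": -35, "ty": 35, "tz": 0, "hand": 0}, {"wx": 0, "wy": 0, "wz": 0, "tx": -20, "ty": 40, "tz": 0, "hand": 0}, {"wx": 0, "wy": 0, "wz": 0, "tx": -20, "ty": 40, "tz": 0, "hand": 0}, {"wx": 0, "wy": 0, "wz": 0, "tx": 0, "ty": 20, "tz": 0, "hand": 0}, {"wx": 0, "wy": 0, "wz": 0, "tx": 0, "ty": 0, "tz": 0, "hand": 0}, {"wx": 0, "wy": 0, "wz": 0, "tx": 0, "ty": 0, "tz": 0, "hand": 0}]'

```text
time_s: 61.75
ee_pos: [0.5056, -0.3222, 0.3873]
eef_rot: [-0.0, 0.981, 0.195, -0.0]
wrist_force: [0.0, 0.2, -0.4]
opening: 0.0425
```

```bash
python3 - <<'E'
from h import *
im=bot.capture("wrist"); t=bot.capture("top"); s=bot.capture("side")
b=cv2.resize(t[90:260,160:460],(600,340),interpolation=cv2.INTER_CUBIC)
a=cv2.resize(s[130:330,190:500],(400,258),interpolation=cv2.INTER_CUBIC)
w=cv2.resize(im,(400,250))[:, :200]
o=np.zeros((600,800,3),np.uint8);o[:340,:600]=b;o[340:598,:400]=a;o[340:590,400:800]=cv2.resize(im,(400,250))
cv2.imwrite("pics/v9.png",o); print(bot.state()["time_s"],bot.state()["ee_pos"])
E
```

```text
61.9 [ 0.50564801 -0.32218418  0.3876091 ]
```

View pics/v9.png

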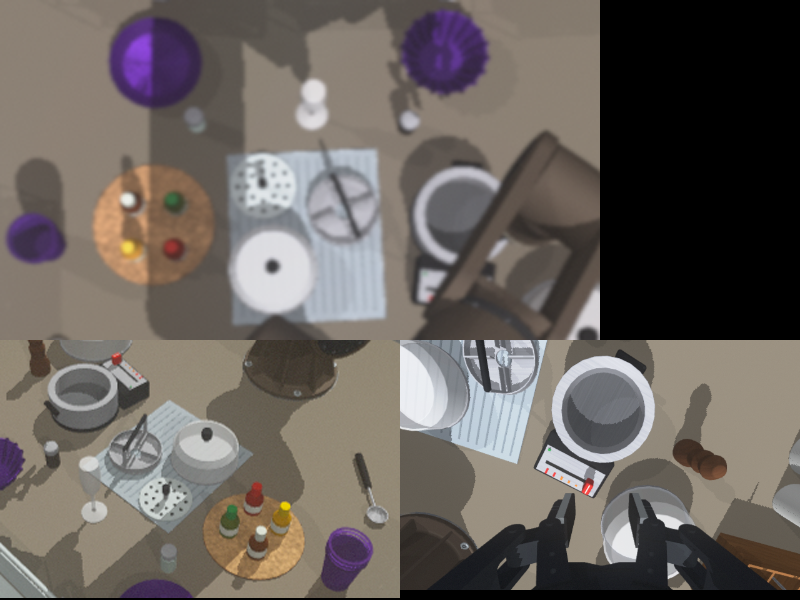

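The final pictures show the following:
- The well is empty.
- The slide is at off: wrist inset (588,487), next to the ring.
- The lid, carrier and trivet lie flat and apart on the mat, at top inset (272,268), (343,205) and (263,183).
- All four bottles stand on the board.
- The flute, shakers, cups and mill are upright and in place.

Handing in.

```bash
python3 -c "
from workcell import bot
print(bot.job_done())"
```

```text
the job is handed in; nothing more can be done
None
```

The job is done and handed in at about 62 s of robot time, in the order you asked.

- **Heat slide:** I pushed it to the off end stop, where the force rose to about 31 N. The wrist camera shows it beside the white ring.
- **Lid:** It lies knob-up on the mat. I set it down about 1.5 mm too hard, with 48 N at the wrist; the limit there is 120 N.
- **Bottles:** All four (white, yellow, green, red) were inside, and all now stand upright on the cork board.
- **Carrier and trivet:** I lifted out the carrier and then the trivet. Both lie flat and upright on the mat, clear of each other and the lid, with every centre at least 60 mm from the mat's edge.

The final top, side and wrist pictures show the well empty and the party things (flute, shakers, cups and mill) standing in place. I saw no sign that anything had been knocked aside during the run. No check failed or disagreed; the hand-in itself reports no verdict. One move call was refused at the start because its rows had missing fields; nothing moved, and I sent it again complete.

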